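# Reset and lock the collimator dial, load the dosimeters, open the shutter

## Robot

A 6-joint arm with a two-finger parallel gripper is mounted at the origin on a cart in front of the work surface, level with it; the furniture and walls round the work are solid. World frame = base frame: x ahead of the robot, y to its left, z up, the work surface at z = 0. Lengths are in mm, angles in rad, forces in N, time in s.
With the tool pointing down it reaches from about 400 to 925 mm from the base axis. Payload 12.5 kg.
Tool frame: the origin (TCP) lies midway between the tips of the shut fingers; the grasp point (between the pads) lies 19 mm behind it; z points along the fingers, y is the line along which they close (so a half turn about z gives the same grasp; the last joint's range is limited). The gripper opens to 95 mm and grips with 3 to 60 N. Pads are 20 mm wide; open, the fingers measure 119 mm over their backs; the gripper's body (75 mm by 180 mm) begins 59 mm behind the grasp point.
Start: joints at [1.17, 0.491, 1.559, -0, 1.092, -0.106], TCP at [181.576, 598.061, 214.661] pointing down, gripper open.
Joint ranges: [-3.1, 3.1], [-0.84, 2.19], [0.05, 2.79], [-1.13, 4.28], [0.06, 2.93], [-2.69, 2.69]. Speed limits (rad/s): [2.22, 2.22, 2.79, 3.14, 3.14, 3.14].

## Interface

Orientations are given as [roll, pitch, yaw] about the fixed x, y, z axes, in that order (R = Rz(yaw) Ry(pitch) Rx(roll)).
In Python, from cell import state, read_camera, camera_info, env gives the robot as it stands.
- The arm moves only by the tool move_arm, never from a script. Its argument "commands" is a list of rows, each a list of 3 entries, a list of its own where there are three numbers: the shift along the world's x, y, z in cm, then the turn, a rotation vector about the world's x, y, z in degrees, then the opening, from 0 (shut) to 1 (fully open). A call has 1 to 10 rows; each row shifts and turns the commanded pose from where the row before left it; what a row does not reach is not made up. A row lasts 1/10 s, in which the tool goes at most 50 mm and 8.59 degrees, less where a joint would pass 70% of its speed; a pose out of reach is approached as far as the arm can. A call with a gripper value outside its range is refused whole. The fingers move at their own pace and stop on an object; the grip force is fixed at half the most. Time passes only in rows, so rows that do not move let the fingers close. It gives the time, the measured TCP pose, the force, the opening and the grip force at its end, in the units of the state.
- state(): the state, without advancing time (a new reading comes with each control period).
- read_camera(name): name is "scene" or "top" or "wrist"; returns the picture (400x640x3 uint8, blue, green, red); there is no depth.
- camera_info(name): a dict with "K" (3x3 intrinsics, pixels), "k1" (the pictures are not rectified: a ray, as slopes to the right and down, at radius r is drawn at 1 + k1 r^2 times it, then the intrinsics apply), "cam_to_world" (4x4, takes a point from camera to world coordinates). Camera axes: x right, y down, z forward; pixel columns grow to the right and rows downward; lengths in mm; the calibration is good to about 2 mm. A picture is of the moment at which its call begins: read the wrist's pose just before it. camera_info takes no time and is no camera call; for the wrist camera it gives the pose at the moment of the call.
- env.job_done(): hands the job in; it is judged then, once.
The state is a dict: "t": time; "joints": joint angles; "qvel": joint speeds; "tau": joint torques, N m; "eef_pos": TCP position; "tcp_rot": TCP orientation; "ft_force": force on the tool from outside, world axes, zero at the start; "moment": the same for the moment, N m; "opening": opening from 0.0 (shut) to 1.0 (fully open); "grip_force": force on a finger pad.
Only numpy, scipy, OpenCV 4.12 (cv2) and the standard library are available. Lean on these libraries where they do the work, as an engineer would, in place of code of your own. Each camera call takes 0.05 s, during which the arm holds its last target. There are 200 camera calls.

## Task

Make the exposure bench ready for a dosimeter run: the lock ring on top of the collimator head is still tight from the last run, so slacken it well, turn the black dial below it until its pointer line points at the index clip on the scale's rim, and then turn the lock ring clockwise again until it is fully tight, the dial keeping its setting; also drop every dosimeter that lies on the desk end-down into the angled rack, one to a sleeve and right down to the bottom. Only when all that is done may the shutter be opened: lift the tongued shutter piece with the black tab straight up out from between its neighbours until it is clear of the wall, and put it down on the brown card. Leave the multimeter, the tin and the hex keys where they are.

Things in the scene. Friction and masses are not known exactly. Their poses are not given: they have to be found in the camera images.
- bench: Exposure bench, fixed: base plate 184 (x) x 332 (y) x 12 mm. Origin on the desk under the middle of the shutter slot, z up. Own +y end: grey collimator head, 130 x 112 mm, top 74 mm above the desk, dial axis at x = 0, y = +92 mm. At y = 0 a grey wall along x, 36 mm thick, top 80 mm above the desk: two fixed outer pieces, the shutter between them. -y end: the angled rack.
- rack: Aluminium rack fixed to the bench, a block 178 x 34 x 50 mm leaning 45 degrees; four square blind sleeves 16 mm wide, 45 mm deep, at its x = -66, -22, 22, 66 mm. Origin mid-row on the sleeve floors, 28 mm above the desk; z up along the sleeves (up and towards the wall), mouths at z = +45 mm; y square to them, down and towards the wall.
- dial (a joint): Dial angle (rad, -2.3 to 2.3), grows clockwise from above; at 0 its pointer points to the bench's -x. Vertical axis, friction 0.06 N m, stays where left; held fast while the lock ring is tight. Its fluted black grip is 60 mm in diameter, 80 to 102 mm above the desk; under it a flat skirt 90 mm in diameter (76 to 80 mm).
- pointer (a point): Outer end of the black pointer line on the dial's skirt, 45 mm from the dial's axis, 80 mm above the desk.
- index (a joint): Angle of the index clip (rad), same sense and zero as the dial: the dial is set when both are equal. It is not to be moved.
- index_tip (a point): Point of the index clip, a dark steel clip 10 mm wide on the rim of the round scale plate, on the same 45 mm circle round the dial's axis and at the same height as the pointer's end.
- lock_ring (a joint): Angle of the lock ring (rad, 0 to 1.9), grows clockwise from above; 1.9 is the stop, fully tight. It starts tight; above about 1.7 it clamps the dial, below that the dial is free. Turning it takes 0.15 N m, it stays where left and does not drag the dial along.
- ring_top (a point): Centre of the top of the lock ring, on the dial's axis: a knurled steel ring 30 mm in diameter and 26 mm high, above the dial's black body (top 131 mm above the desk, a 6 mm spindle end on it; its underside 3 mm above the black body).
- shutter: Shutter piece, loose, 0.3 to 0.45 kg: grey block 60 (x) x 36 (y) x 68 mm; a 12 mm thick tongue stands 9 mm out of each x side, in a groove of the outer wall piece (2 mm play): it comes out only upwards, clear after 68 mm. Black lifting tab on top, 44 (x) x 16 (y) x 34 mm. Origin centre of its underside; in the slot that is 12 mm above the desk, axes as the bench's.
- shutter_grip (a point): Point in the lifting tab to grip, 92 mm above the shutter's underside, 10 mm under the tab's top.
- shutter_mid (a point): Middle of the shutter's grey block, 34 mm above its underside.
- card_square: Brown corrugated card, fixed, 185 (x) x 112 (y) mm, top 4 mm above the desk; origin under its centre.
- multimeter: Hand multimeter, 150 x 78 x 47 mm, a bystander; origin under its centre.
- parts_tin: Shallow round tin of screws, 66 mm across, 20 mm high, a bystander; origin under its centre.
- hex_key_set: Blue folding hex-key set, 24 x 85 x 20 mm, a bystander; origin under its centre.
- dosimeter_0: Pencil dosimeter, loose, 30 g: black rod with aluminium ends, 100 mm long, 12.5 mm square in section to the touch, the same both ways round; starts lying flat on the desk. Origin at its middle, x along it. Seated in a sleeve its middle is at z = +50 mm of the rack. May be absent.
- dosimeter_1: Pencil dosimeter, loose, 30 g: black rod with aluminium ends, 100 mm long, 12.5 mm square in section to the touch, the same both ways round; starts lying flat on the desk. Origin at its middle, x along it. Seated in a sleeve its middle is at z = +50 mm of the rack. May be absent.
- dosimeter_2: Pencil dosimeter, loose, 30 g: black rod with aluminium ends, 100 mm long, 12.5 mm square in section to the touch, the same both ways round; starts lying flat on the desk. Origin at its middle, x along it. Seated in a sleeve its middle is at z = +50 mm of the rack. May be absent.
- dosimeter_3: Pencil dosimeter, loose, 30 g: black rod with aluminium ends, 100 mm long, 12.5 mm square in section to the touch, the same both ways round; starts lying flat on the desk. Origin at its middle, x along it. Seated in a sleeve its middle is at z = +50 mm of the rack. May be absent.
There are look-alikes about, which are no part of the job. What is shaped like the dosimeter_2 but pink is not meant.

How it is judged (in metres and radians):
On the way, in this order (a step that is already met when the one before it is completed fails the run):
1. with the lock ring slackened (below 1.7 rad) and the shutter in place, the dial's pointer at the index clip (ends within 5 mm) (horizontal distance between pointer and index_tip below 0.005 m and value of joint lock_ring below 1.7 rad and x of shutter in the frame of bench between -0.015 and 0.015 m and y of shutter in the frame of bench between -0.015 and 0.015 m and z of shutter in the frame of bench below 0.02 m), for 0.2 s.
2. with the shutter still in its slot, the dial at its setting, the lock ring tight (within 0.12 rad of its stop) and every dosimeter seated in a sleeve (horizontal distance between pointer and index_tip below 0.005 m and value of joint lock_ring above 1.78 rad and angle between the x axis of each of dosimeter_0, dosimeter_1, dosimeter_2, dosimeter_3 and the z axis of rack, either way round below 0.18 rad and z of dosimeter_0 in the frame of rack between 0.042 and 0.058 m and y of dosimeter_0 in the frame of rack between -0.008 and 0.008 m and x of dosimeter_0 in the frame of rack between -0.075 and 0.075 m and z of dosimeter_1 in the frame of rack between 0.042 and 0.058 m and y of dosimeter_1 in the frame of rack between -0.008 and 0.008 m and x of dosimeter_1 in the frame of rack between -0.075 and 0.075 m and z of dosimeter_2 in the frame of rack between 0.042 and 0.058 m and y of dosimeter_2 in the frame of rack between -0.008 and 0.008 m and x of dosimeter_2 in the frame of rack between -0.075 and 0.075 m and z of dosimeter_3 in the frame of rack between 0.042 and 0.058 m and y of dosimeter_3 in the frame of rack between -0.008 and 0.008 m and x of dosimeter_3 in the frame of rack between -0.075 and 0.075 m and x of shutter in the frame of bench between -0.015 and 0.015 m and y of shutter in the frame of bench between -0.015 and 0.015 m and z of shutter in the frame of bench below 0.02 m), for 0.2 s.
3. the shutter lifted straight up until its underside is above the wall, upright, still over its slot (within 15 mm) (x of shutter in the frame of bench between -0.015 and 0.015 m and y of shutter in the frame of bench between -0.015 and 0.015 m and z of shutter in the frame of bench above 0.082 m and angle between shutter's own z axis and vertical below 0.25 rad), for 0.05 s.
At the end, for the whole second after the job is handed in: Pointer end within 5 mm of the index point; lock ring within 0.12 rad of its stop; every dosimeter down in a sleeve (middle within 8 mm of seated height, within 0.18 rad of the sleeve's axis); shutter at rest on the brown card, any way up, its middle over the card (horizontal distance between pointer and index_tip below 0.005 m and value of joint lock_ring above 1.78 rad and angle between the x axis of each of dosimeter_0, dosimeter_1, dosimeter_2, dosimeter_3 and the z axis of rack, either way round below 0.18 rad and z of dosimeter_0 in the frame of rack between 0.042 and 0.058 m and y of dosimeter_0 in the frame of rack between -0.008 and 0.008 m and x of dosimeter_0 in the frame of rack between -0.075 and 0.075 m and z of dosimeter_1 in the frame of rack between 0.042 and 0.058 m and y of dosimeter_1 in the frame of rack between -0.008 and 0.008 m and x of dosimeter_1 in the frame of rack between -0.075 and 0.075 m and z of dosimeter_2 in the frame of rack between 0.042 and 0.058 m and y of dosimeter_2 in the frame of rack between -0.008 and 0.008 m and x of dosimeter_2 in the frame of rack between -0.075 and 0.075 m and z of dosimeter_3 in the frame of rack between 0.042 and 0.058 m and y of dosimeter_3 in the frame of rack between -0.008 and 0.008 m and x of dosimeter_3 in the frame of rack between -0.075 and 0.075 m and x of shutter_mid in the frame of card_square between -0.085 and 0.085 m and y of shutter_mid in the frame of card_square between -0.05 and 0.05 m and height (world z) of shutter_mid below 0.06 m and contact force between shutter and card_square above 0.8 N and linear speed of shutter below 0.02 m/s); the robot touches nothing.
It fails at once if the multimeter pushed more than 30 mm (distance of multimeter from where it was at the start of the episode above 0.03 m).
It fails at once if the tin pushed more than 30 mm (distance of parts_tin from where it was at the start of the episode above 0.03 m).
It fails at once if the hex-key set pushed more than 30 mm (distance of hex_key_set from where it was at the start of the episode above 0.03 m).
Of dosimeter_0, dosimeter_1, dosimeter_2, dosimeter_3 only 2 to 4 are there at a start; the rules pass over those that are not, and their reading is None.
At some moment in a run one of dosimeter_0, dosimeter_1, dosimeter_2, dosimeter_3 may be knocked a few centimetres aside while the robot is not near it.
Once in a run the grip may slacken for a moment while it holds something.
It also fails if it takes over 210 s, if anything falls off the work surface, if the arm or the gripper's body presses on something with over 40 N, if the wrist force passes 120 N, or if a joint passes its speed limit or range.

## Working session

There is one attempt and no reset: what is moved stays moved. The work goes in short steps, Python scripts to look and compute and a tool call to move; the robot and the scene stay as the last step left them, time stands still between calls to the robot, and variables do not carry over. Pictures are saved under pics/ and viewed, at most 14 in all, crops included, and the job is handed in when it is done.

Besides the shell and the picture viewer there is one more tool, called after "Request:" as name(argument=value, ...) on one line, values as JSON. move_arm: Moves the arm, as the interface text tells. Its arguments: {"type":"object","properties":{"commands":{"type":"array"}},"required":["commands"]}

```bash
mkdir -p pics; ls; cat > h.py <<'E'
import numpy as np, cv2
from cell import state, read_camera, camera_info, env
def ray(ci,u,v):
    K=np.array(ci["K"]);T=np.array(ci["cam_to_world"]);k=ci["k1"]
    d=np.array([(u-K[0,2])/K[0,0],(v-K[1,2])/K[1,1]]);s=d.copy()
    for _ in range(30): s=d/(1+k*(s@s))
    r=T[:3,:3]@np.array([s[0],s[1],1]);return T[:3,3],r/np.linalg.norm(r)
def onz(ci,u,v,z):
    o,r=ray(ci,u,v);return o+r*(z-o[2])/r[2]
def proj(ci,p):
    K=np.array(ci["K"]);T=np.array(ci["cam_to_world"]);k=ci["k1"]
    c=T[:3,:3].T@(np.array(p,float)-T[:3,3]);s=c[:2]/c[2];s=s*(1+k*(s@s))
    return np.array([K[0,0]*s[0]+K[0,2],K[1,1]*s[1]+K[1,2]])
def tri(obs):
    A=np.zeros((3,3));b=np.zeros(3)
    for ci,u,v in obs:
        o,r=ray(ci,u,v);P=np.eye(3)-np.outer(r,r);A+=P;b+=P@o
    x=np.linalg.solve(A,b)
    return x,[np.linalg.norm((np.eye(3)-np.outer(ray(*q)[1],ray(*q)[1]))@(x-ray(*q)[0])) for q in obs]
E
python3 - <<'E'
from h import *
for n in("scene","top","wrist"):
    ci=camera_info(n);i=read_camera(n);cv2.imwrite(f"pics/{n}0.png",i);print(n,np.round(ci["K"],1).tolist(),ci["k1"],np.round(ci["cam_to_world"],3).tolist())
print(state())
E
```

```text
pics
scene [[366.3, 0.0, 320.8], [0.0, 366.3, 197.2], [0.0, 0.0, 1.0]] -0.009942093668698183 [[0.825, -0.406, 0.392, 90.989], [-0.565, -0.604, 0.562, -593.817], [0.009, -0.685, -0.728, 861.37], [0.0, 0.0, 0.0, 1.0]]
top [[457.7, 0.0, 313.2], [0.0, 457.7, 197.9], [0.0, 0.0, 1.0]] -0.10803118840077627 [[-0.01, -0.996, 0.094, 401.512], [-1.0, 0.01, 0.004, -19.558], [-0.005, -0.094, -0.996, 1398.067], [0.0, 0.0, 0.0, 1.0]]
wrist [[283.5, 0.0, 318.8], [0.0, 283.5, 201.9], [0.0, 0.0, 1.0]] 0.003978866562145404 [[0.29, 0.926, 0.24, 113.142], [0.957, -0.281, -0.074, 617.407], [-0.001, 0.251, -0.968, 384.053], [0.0, 0.0, 0.0, 1.0]]
{'t': 0.15, 'joints': array([ 1.17043025e+00,  4.91366504e-01,  1.55931001e+00, -2.83503736e-06,
        1.09170881e+00, -1.05613444e-01]), 'qvel': array([-0.00048602, -0.0008496 , -0.00056726, -0.0018875 , -0.0010725 ,
        0.00069834]), 'tau': array([ 1.76944115e-03, -6.12894988e+01, -2.58276629e+01,  6.92598824e-02,
        4.73666936e-02, -1.81366875e-05]), 'eef_pos': array([181.48067435, 597.88304405, 214.22971808]), 'tcp_rot': array([-3.14080413e+00, -8.10606698e-05,  2.84684129e+00]), 'ft_force': array([-0.50509552, -0.04102072,  1.02108628]), 'moment': array([ 0.07028913, -0.0001359 ,  0.03610475]), 'grip_force': 0.0, 'opening': 0.9977411628376823}
```

View pics/scene0.png

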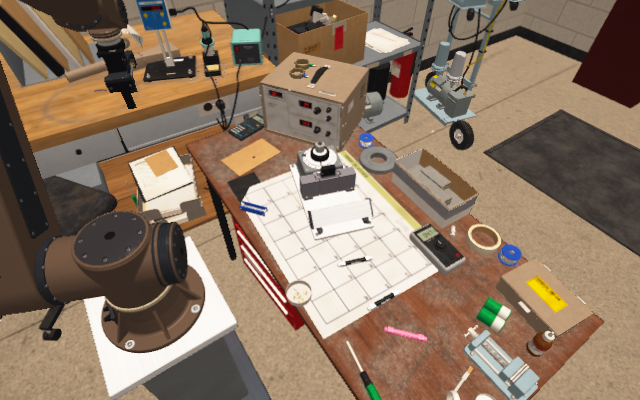

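View pics/top0.png

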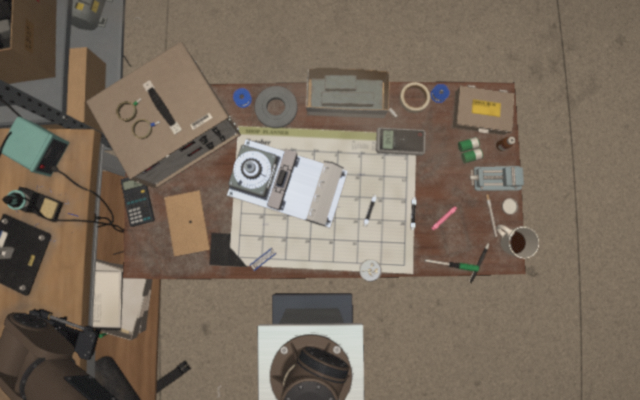

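```bash
python3 - <<'E'
from h import *
a=cv2.imread("pics/top0.png");b=cv2.imread("pics/scene0.png")
c=a[125:235,220:370];d=a[180:240,350:470]
A=cv2.resize(c,(800,587),interpolation=cv2.INTER_CUBIC);cv2.imwrite("pics/tc.png",A)
B=cv2.resize(b[130:330,200:460],(780,600),interpolation=cv2.INTER_CUBIC);cv2.imwrite("pics/sc.png",B)
E
```

```text
(no output)
```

View pics/tc.png

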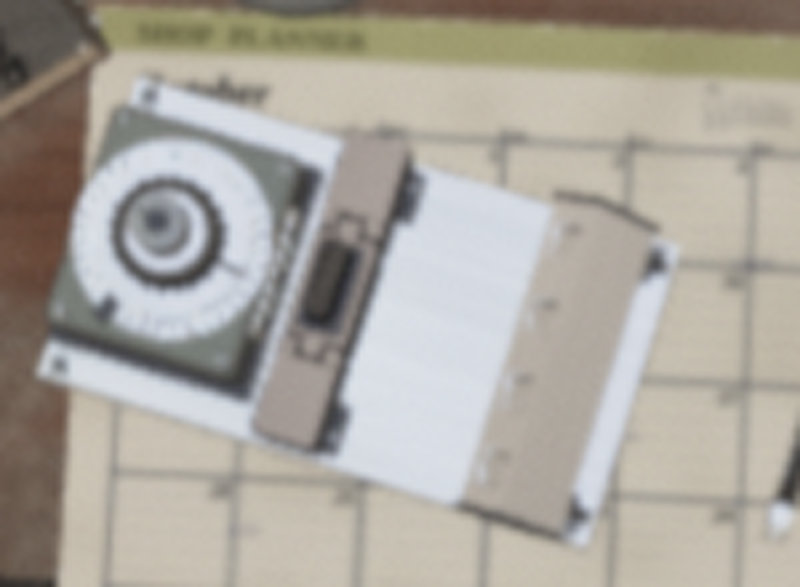

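View pics/sc.png

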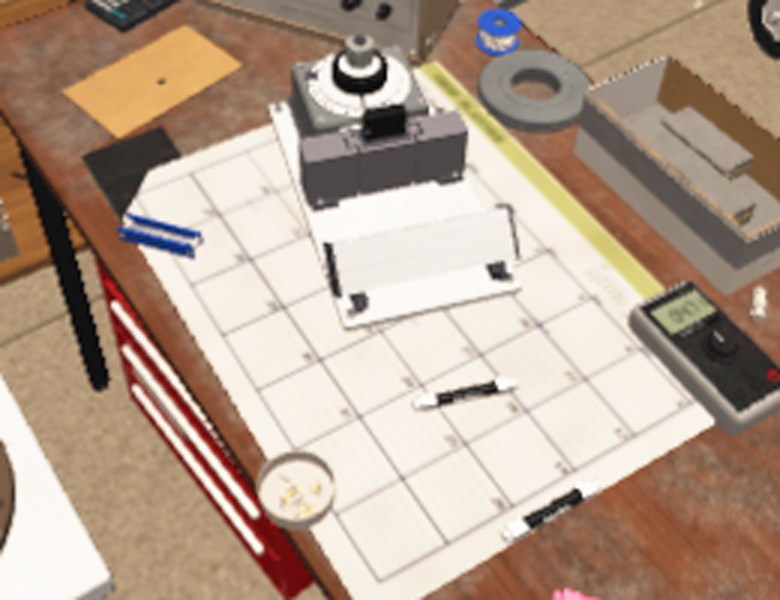

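```bash
python3 - <<'E'
from h import *
from scipy.optimize import least_squares
ct=camera_info("top");cs=camera_info("scene")
t=lambda u,v:(220+u/5.333,125+v/5.333)
s=lambda u,v:(200+u/3,130+v/3)
# bench fit: model pts (bench frame) & obs; plate center y?
obs=[]
L=[(92,'a',(140,78)),(-92,'a',(38,372)),(-92,'b',(582,545)),(92,'b',(678,240))]
def res(p):
    x,y,th,off=p;r=[]
    R=np.array([[np.cos(th),-np.sin(th)],[np.sin(th),np.cos(th)]])
    def add(ci,pb,px):
        w=np.r_[R@np.array(pb[:2])+[x,y],pb[2]];r.extend(proj(ci,w)-px)
    for bx,e,px in L: add(ct,(bx,off+(166 if e=='a' else -166),12),t(*px))
    add(ct,(0,92,131),t(160,220)); add(ct,(0,0,114),t(332,278))
    add(cs,(0,92,131),s(357,38)); add(cs,(0,0,114),s(385,112))
    add(cs,(-92,off-166,12),s(345,326)); add(cs,(92,off-166,12),s(518,288))
    return np.array(r)
f=least_squares(res,[480,100,-.3,0],loss='soft_l1');print(f.x,np.round(f.fun,1))
x,y,th,_=f.x
R=np.array([[np.cos(th),-np.sin(th)],[np.sin(th),np.cos(th)]])
dc=R@[0,92]+[x,y];print("dial",dc)
for n,px in(("ptr",(245,275)),("idx",(108,308))):
    p=onz(ct,*t(*px),80)[:2]-dc;b=R.T@p;print(n,np.linalg.norm(p),b,"angle cw from -x",np.arctan2(b[1],-b[0]))
for n,obs in (("d0a",[(cs,*s(420,401))]),("d0b",[(cs,*s(513,383))]),("d1a",[(cs,*s(512,532))]),("d1b",[(cs,*s(590,490))])):
    for o in obs: print(n,onz(*o,8))
for q in ((366,219),(374,199),(413,200),(413,224)): print(onz(ct,*q,8))
for q in ((66,92),(184,27),(241,66),(120,134)): print("card",onz(cs,*s(*q),4))
print("tin",onz(ct,370,270,15),"hex",onz(ct,263,259,15),"mm",onz(ct,401,141,40))
E
```

```text
[ 5.82949764e+02  7.48662236e+01 -3.16560668e-01 -9.79942052e+00] [-0.8 -1.1 -0.7  0.2  0.9  0.7  0.9  0.5  0.1  0.2 -0.6 -0.1  0.7  1.5
 -0.3 -0.4 -0.5  0.   1.4 -0.9]
dial [611.58936146 162.29490008]
ptr 44.744756137309544 [ -8.64669254 -43.90134292] angle cw from -x -1.3763280882031887
idx 53.249469244264766 [-48.47080976  22.04737119] angle cw from -x 0.42688709871260894
d0a [ 453.16644679 -170.47532282    8.        ]
d0b [ 536.03976874 -202.96452918    8.        ]
d1a [ 440.5611116  -316.58661388    8.        ]
d1b [ 520.74568496 -324.39023278    8.        ]
[ 466.66960196 -173.33092866    8.        ]
[ 527.48603882 -199.03145394    8.        ]
[ 523.19342006 -318.89648253    8.        ]
[ 449.76834441 -316.79273326    8.        ]
card [362.82131248 409.35530441   4.        ]
card [536.72514837 441.88343648   4.        ]
card [557.98129621 335.92433134   4.        ]
card [383.89518985 308.26528117   4.        ]
tin [ 312.95272513 -181.85714721   15.        ] hex [348.92703308 139.39415553  15.        ] mm [ 700.21208417 -281.25114696   40.        ]
```

Request:
move_arm(commands=[[[3.5, -3.5, 1], [0, 0, -8], 1], [[3.5, -3.5, 1], [0, 0, -8], 1], [[3.5, -3.5, 1], [0, 0, -8], 1], [[3.5, -3.5, 1], [0, 0, -8], 1], [[3.5, -3.5, 1], [0, 0, -8], 1], [[3.5, -3.5, 1], [0, 0, -8], 1], [[3.5, -3.5, 1], [0, 0, -8], 1], [[3.5, -3.5, 1], [0, 0, -8], 1], [[3.5, -3.5, 1], [0, 0, -8], 1], [[3.5, -3.5, 1], [0, 0, -8], 1]])

```text
t: 1.15
eef_pos: [529.2, 249.8, 314.0]
tcp_rot: [-3.142, 0.0, 1.445]
ft_force: [-0.1, 1.2, 0.3]
opening: 1.001
grip_force: 0.0
```

Request:
move_arm(commands=[[[4, -4.3, 0], [0, 0, 0], 1], [[4, -4.3, 0], [0, 0, 0], 1], [[0, 0, -3], [0, 0, 0], 1], [[0, 0, -3], [0, 0, 0], 0.6], [[0, 0, 0], [0, 0, 0], 0.6], [[0, 0, 0], [0, 0, 0], 0.6]])

```text
t: 1.75
eef_pos: [596.4, 178.4, 254.2]
tcp_rot: [-3.141, 0.0, 1.451]
ft_force: [-0.3, 0.0, 0.7]
opening: 0.803
grip_force: 0.0
```

```bash
python3 - <<'E'
from h import *
import pickle
ci=camera_info("wrist");i=read_camera("wrist");cv2.imwrite("pics/w1.png",i);pickle.dump(ci,open("w1.pkl","wb"))
cv2.imwrite("pics/w1c.png",cv2.resize(i[150:390,160:480],(800,600),interpolation=cv2.INTER_CUBIC))
print(state()["eef_pos"],state()["tcp_rot"])
E
```

```text
[596.63211505 178.62547245 255.06729449] [ 3.14015206e+00 -4.17414424e-04  1.45097221e+00]
```

View pics/w1c.png

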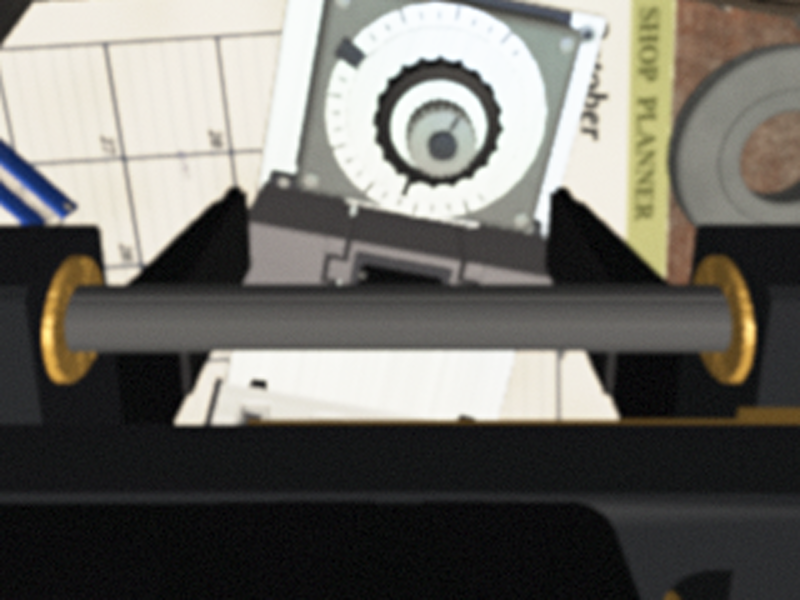

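```bash
python3 - <<'E'
from h import *
import pickle
ci=pickle.load(open("w1.pkl","rb"));th=-.3166
R=np.array([[np.cos(th),-np.sin(th)],[np.sin(th),np.cos(th)]])
w=lambda u,v:(160+u/2.5,150+v/2.5)
print("ring top",onz(ci,*w(442,144),135))
print("tri",tri([(ci,*w(442,144)),(camera_info("scene"),319,142.7),(camera_info("top"),250,166.3)]))
for dc in (np.array([611.6,162.3]),onz(ci,*w(442,144),135)[:2],onz(ci,*w(437,110),80)[:2]):
  print("dc",dc,[ (np.round(np.linalg.norm(p),1),round(float(np.arctan2((R.T@p)[1],-(R.T@p)[0])),3)) for p in [onz(ci,*w(*q),80)[:2]-dc for q in((404,192),(356,60),(347,52))]])
print(proj(ci,(596.6,178.6,255)))
E
```

```text
ring top [612.92350308 164.35316087 135.        ]
tri (array([611.67859312, 163.78399218, 135.25702085]), [np.float64(1.3868256905427576), np.float64(1.482409121128182), np.float64(1.7082900416083282)])
dc [611.6 162.3] [(np.float64(41.4), -1.412), (np.float64(48.1), 0.462), (np.float64(53.9), 0.47)]
dc [612.92350308 164.35316087] [(np.float64(43.8), -1.407), (np.float64(47.6), 0.412), (np.float64(53.4), 0.426)]
dc [614.04213119 166.37308804] [(np.float64(46.1), -1.406), (np.float64(47.2), 0.364), (np.float64(52.9), 0.383)]
[320.63779767 240.03452596]
```

Request:
move_arm(commands=[[[1.6, -1.5, 0], [0, 0, 0], 0.6], [[0, 0, 0], [0, 0, 0], 0.6], [[0, 0, -3], [0, 0, 0], 0.6], [[0, 0, -3], [0, 0, 0], 0.6], [[0, 0, -3], [0, 0, 0], 0.6], [[0, 0, -2], [0, 0, 0], 0.6], [[0, 0, -2], [0, 0, 0], 0.6], [[0, 0, 0], [0, 0, 0], 0.6]])

```text
t: 2.6
eef_pos: [611.8, 163.0, 122.1]
tcp_rot: [-3.139, 0.001, 1.45]
ft_force: [-0.2, -0.5, -0.1]
opening: 0.605
grip_force: 0.0
```

Request:
move_arm(commands=[[[0.05, 0.05, -1.4], [0, 0, 0], 0.6], [[0, 0, 0], [0, 0, 0], 0.4], [[0, 0, 0], [0, 0, 0], 0.0], [[0, 0, 0], [0, 0, 0], 0], [[0, 0, 0], [0, 0, 0], 0], [[0, 0, 0], [0, 0, 0], 0], [[0, 0, 0], [0, 0, 0], 0], [[0, 0, 0], [0, 0, 0], 0]])

```text
t: 3.4
eef_pos: [613.5, 163.8, 110.4]
tcp_rot: [3.139, -0.0, 1.45]
ft_force: [4.5, -0.3, 4.7]
opening: 0.311
grip_force: 30.0
```

Request:
move_arm(commands=[[[0, 0, 0], [0, 0, 5], 0], [[0, 0, 0], [0, 0, 7], 0], [[0, 0, 0], [0, 0, 7], 0], [[0, 0, 0], [0, 0, 7], 0], [[0, 0, 0], [0, 0, 7], 0], [[0, 0, 0], [0, 0, 7], 0], [[0, 0, 0], [0, 0, 7], 0], [[0, 0, 0], [0, 0, 7], 0], [[0, 0, 0], [0, 0, 6], 0], [[0, 0, 0], [0, 0, 0], 0]])

```text
t: 4.4
eef_pos: [614.4, 164.2, 110.4]
tcp_rot: [3.138, 0.003, 2.501]
ft_force: [9.2, 1.7, 2.3]
opening: 0.308
grip_force: 30.0
```

Request:
move_arm(commands=[[[0, 0, 0], [0, 0, 0], 0.5], [[0, 0, 0], [0, 0, 0], 0.9], [[0, 0, 0], [0, 0, 0], 0.9], [[0, 0, 2], [0, 0, 7], 0.9], [[0, 0, 1], [0, 0, 7], 0.9], [[0.15, 0.1, 0], [0, 0, 6], 0.9], [[0, 0, 0], [0, 0, 0], 0.9], [[0, 0, 0], [0, 0, 0], 0.9]])

```text
t: 5.2
eef_pos: [613.8, 164.8, 139.3]
tcp_rot: [-3.141, -0.001, 2.844]
ft_force: [1.0, -0.9, 0.6]
opening: 0.887
grip_force: 0.0
```

```bash
python3 - <<'E'
from h import *
print(state()["eef_pos"],state()["tcp_rot"],state()["joints"])
i=read_camera("wrist");cv2.imwrite("pics/w2c.png",cv2.resize(i[150:300,210:430],(792,540),interpolation=cv2.INTER_CUBIC))
E
```

```text
[613.82073965 164.75451941 139.3074939 ] [-3.14126036e+00 -9.53424965e-04  2.84367120e+00] [ 1.58298319e-01  5.84570707e-01  1.60947575e+00  1.49812316e-04
  9.48548503e-01 -1.11466410e+00]
```

View pics/w2c.png

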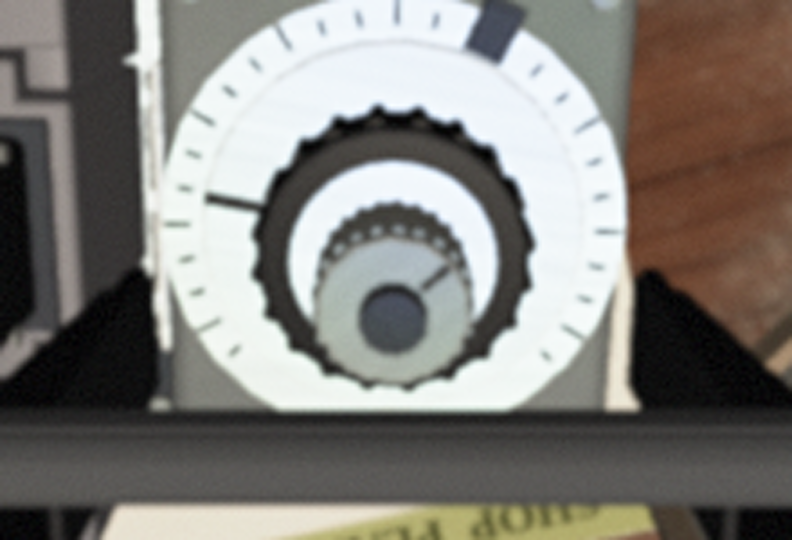

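```bash
cat > ang.py <<'E'
from h import *
def ang(ci,pts,dc):
    th=-.3166;R=np.array([[np.cos(th),-np.sin(th)],[np.sin(th),np.cos(th)]])
    out=[]
    for q in pts:
        p=onz(ci,*q,80)[:2]-dc;b=R.T@p;out.append((round(float(np.linalg.norm(p)),1),round(float(np.arctan2(b[1],-b[0])),3)))
    return out
E
python3 - <<'E'
from ang import *
ci=camera_info("wrist");w=lambda u,v:(210+u/3.6,150+v/3.6)
for dc in([614,165],[613,164],[615,166],[614,167]):print(dc,ang(ci,[w(206,198),w(488,58),w(588,225),w(397,40)],dc))
print(onz(ci,*w(394,318),135))
E
```

```text
[614, 165] [(45.7, -1.391), (46.2, 0.431), (44.5, 1.496), (45.6, -0.027)]
[613, 164] [(44.3, -1.4), (46.2, 0.461), (45.7, 1.512), (45.0, 0.0)]
[615, 166] [(47.0, -1.382), (46.3, 0.4), (43.3, 1.479), (46.3, -0.054)]
[614, 167] [(47.4, -1.411), (44.9, 0.398), (42.5, 1.508), (45.1, -0.07)]
[612.50822423 164.27066046 135.        ]
```

Request:
move_arm(commands=[[[-0.05, -0.04, 0], [0, 0, -7.5], 0.9], [[0, 0, 0], [0, 0, -7.5], 0.9], [[0, 0, 0], [0, 0, -7.5], 0.9], [[0, 0, 0], [0, 0, -7.5], 0.9], [[0, 0, 0], [0, 0, -7.5], 0.9], [[0, 0, 0], [0, 0, -7.5], 0.9], [[0, 0, 0], [0, 0, -7.5], 0.9], [[0, 0, 0], [0, 0, -7.5], 0.9], [[0, 0, -2], [0, 0, 0], 0.9], [[0, 0, 0], [0, 0, 0], 0.9]])

```text
t: 6.25
eef_pos: [612.5, 164.1, 117.5]
tcp_rot: [-3.138, -0.0, 1.798]
ft_force: [-0.1, 0.4, -0.2]
opening: 0.905
grip_force: 0.0
```

Request:
move_arm(commands=[[[0, 0, -1.5], [0, 0, 0], 0.9], [[0, 0, -1], [0, 0, 0], 0.9], [[0, 0, -0.8], [0, 0, 0], 0.9], [[0, 0, 0], [0, 0, 0], 0.9], [[0, 0, 0], [0, 0, 0], 0.6], [[0, 0, 0], [0, 0, 0], 0.3], [[0, 0, 0], [0, 0, 0], 0], [[0, 0, 0], [0, 0, 0], 0], [[0, 0, 0], [0, 0, 0], 0]])

```text
t: 7.15
eef_pos: [613.8, 164.4, 87.1]
tcp_rot: [3.141, 0.0, 1.8]
ft_force: [-2.0, -0.7, 2.4]
opening: 0.627
grip_force: 30.0
```

Gripped the 60 mm dial (0.627 → 59.6 mm). Turn clockwise 105°.

Request:
move_arm(commands=[[[0, 0, 0], [0, 0, -4], 0], [[0, 0, 0], [0, 0, -7], 0], [[0, 0, 0], [0, 0, -7], 0], [[0, 0, 0], [0, 0, -7], 0], [[0, 0, 0], [0, 0, -7], 0], [[0, 0, 0], [0, 0, -7], 0], [[0, 0, 0], [0, 0, -7], 0], [[0, 0, 0], [0, 0, -7], 0]])

```text
t: 7.95
eef_pos: [613.5, 164.5, 87.0]
tcp_rot: [-3.142, 0.0, 0.87]
ft_force: [-2.5, 0.5, 4.0]
opening: 0.627
grip_force: 30.0
```

Request:
move_arm(commands=[[[0, 0, 0], [0, 0, -7], 0], [[0, 0, 0], [0, 0, -7], 0], [[0, 0, 0], [0, 0, -7], 0], [[0, 0, 0], [0, 0, -7], 0], [[0, 0, 0], [0, 0, -7], 0], [[0, 0, 0], [0, 0, -7], 0], [[0, 0, 0], [0, 0, -7], 0], [[0, 0, 0], [0, 0, -4], 0], [[0, 0, 0], [0, 0, 0], 0], [[0, 0, 0], [0, 0, 0], 0]])

```text
t: 8.95
eef_pos: [613.5, 164.7, 87.0]
tcp_rot: [-3.141, 0.0, -0.048]
ft_force: [-3.1, 3.1, 5.7]
opening: 0.624
grip_force: 30.0
```

```bash
python3 - <<'E'
from h import *
i=read_camera("wrist");cv2.imwrite("pics/w3c.png",cv2.resize(i[100:350,160:480],(800,600),interpolation=cv2.INTER_CUBIC))
E
```

```text
(no output)
```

View pics/w3c.png

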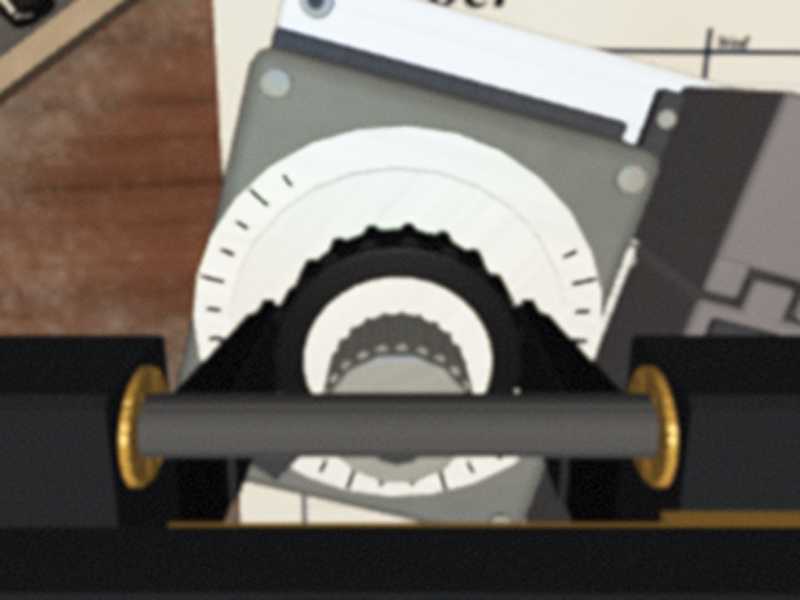

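Request:
move_arm(commands=[[[0, 0, 0], [0, 0, 0], 0.75], [[0, 0, 0], [0, 0, 0], 0.75], [[0, 0, 1.5], [0, 0, 0], 0.75], [[0, 0, 2], [0, 0, 0], 0.75], [[0, 0, 2], [0, 0, 8], 0.75], [[0, 0, 0], [0, 0, 8], 0.75], [[0, 0, 0], [0, 0, 8], 0.75], [[0, 0, 0], [0, 0, 8], 0.75], [[0, 0, 0], [0, 0, 8], 0.75], [[0, 0, 0], [0, 0, 8], 0.75]])

```text
t: 10.0
eef_pos: [614.0, 164.3, 142.8]
tcp_rot: [3.141, -0.001, 0.794]
ft_force: [-0.1, 0.0, 0.3]
opening: 0.75
grip_force: 0.0
```

Request:
move_arm(commands=[[[0, 0, 0], [0, 0, 8], 0.75], [[0, 0, 0], [0, 0, 8], 0.75], [[0, 0, 0], [0, 0, 8], 0.75], [[0, 0, 0], [0, 0, 8], 0.75], [[0, 0, 0], [0, 0, 8], 0.75], [[0, 0, 0], [0, 0, 8], 0.75], [[0, 0, 0], [0, 0, 8], 0.75], [[0, 0, 0], [0, 0, 8], 0.75], [[0, 0, 0], [0, 0, 8], 0.75], [[0, 0, 0], [0, 0, 8], 0.75]])

```text
t: 11.0
eef_pos: [614.0, 164.3, 142.7]
tcp_rot: [3.141, 0.001, 2.19]
ft_force: [0.4, 0.0, 0.2]
opening: 0.747
grip_force: 0.0
```

Request:
move_arm(commands=[[[0, 0, 0], [0, 0, 8], 0.6], [[0, 0, 0], [0, 0, 8], 0.6], [[0, 0, 0], [0, 0, 0], 0.6]])

```text
t: 11.3
eef_pos: [614.0, 164.3, 142.7]
tcp_rot: [3.141, 0.001, 2.465]
ft_force: [0.6, -0.2, -0.1]
opening: 0.611
grip_force: 0.0
```

```bash
python3 - <<'E'
from h import *
print(state()["eef_pos"],state()["tcp_rot"],state()["joints"])
i=read_camera("wrist");cv2.imwrite("pics/w4c.png",cv2.resize(i[150:300,210:430],(792,540),interpolation=cv2.INTER_CUBIC))
E
```

```text
[614.03330629 164.26177031 142.664896  ] [3.14085303e+00 8.00595594e-04 2.46527705e+00] [ 1.57569238e-01  5.80116463e-01  1.60772529e+00 -1.17612252e-04
  9.52665171e-01 -7.36843678e-01]
```

View pics/w4c.png

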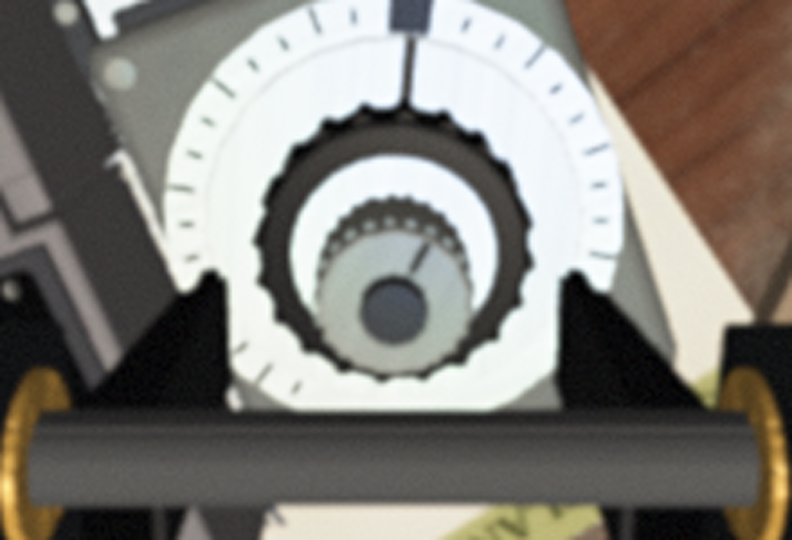

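Request:
move_arm(commands=[[[0, 0, -1.5], [0, 0, 0], 0.6], [[0, 0, -1.3], [0, 0, 0], 0.6], [[0, 0, -0.7], [0, 0, 0], 0.6], [[0, 0, 0], [0, 0, 0], 0.3], [[0, 0, 0], [0, 0, 0], 0], [[0, 0, 0], [0, 0, 0], 0], [[0, 0, 0], [0, 0, 0], 0], [[0, 0, 0], [0, 0, 0], 0]])

```text
t: 12.15
eef_pos: [614.0, 164.5, 107.2]
tcp_rot: [3.141, 0.001, 2.463]
ft_force: [0.5, 0.5, 1.4]
opening: 0.31
grip_force: 30.0
```

Request:
move_arm(commands=[[[0, 0, 0], [0, 0, -5], 0], [[0, 0, 0], [0, 0, -7], 0], [[0, 0, 0], [0, 0, -7], 0], [[0, 0, 0], [0, 0, -7], 0], [[0, 0, 0], [0, 0, -7], 0], [[0, 0, 0], [0, 0, -7], 0], [[0, 0, 0], [0, 0, -7], 0], [[0, 0, 0], [0, 0, -7], 0], [[0, 0, 0], [0, 0, 0], 0]])

```text
t: 13.05
eef_pos: [613.7, 164.4, 107.1]
tcp_rot: [3.141, -0.0, 1.518]
ft_force: [-2.2, -0.1, 3.6]
opening: 0.311
grip_force: 30.0
```

```bash
python3 - <<'E'
from h import *
print(state()["moment"],state()["ft_force"],state()["tau"],state()["tcp_rot"])
E
```

```text
[-0.18600611  0.37554327 -0.06083027] [-2.15407137 -0.12221938  3.57559474] [ 1.97900701e-01 -6.30643415e+01 -2.15256894e+01  5.97513816e-02
 -4.40638885e-01  1.66009136e+00] [ 3.14122298e+00 -1.77534057e-05  1.51842143e+00]
```

Request:
move_arm(commands=[[[0, 0, 0], [0, 0, -3], 0], [[0, 0, 0], [0, 0, -3], 0], [[0, 0, 0], [0, 0, -3], 0], [[0, 0, 0], [0, 0, -2], 0], [[0, 0, 0], [0, 0, 0], 0]])

```text
t: 13.55
eef_pos: [613.6, 164.2, 107.1]
tcp_rot: [3.141, 0.001, 1.332]
ft_force: [-1.5, -1.5, 5.0]
opening: 0.309
grip_force: 30.0
```

```bash
python3 - <<'E'
from h import *
print(state()["moment"],state()["ft_force"],state()["tau"],state()["tcp_rot"])
E
```

```text
[-0.39602253  0.51498217  0.56841435] [-1.53770236 -1.5280355   5.02906667] [  0.19983406 -62.51758575 -21.78978145   0.72256844  -0.70609538
   1.06093146] [3.14133069e+00 7.01154783e-04 1.33248429e+00]
```

Request:
move_arm(commands=[[[0, 0, 0], [0, 0, 0], 0.6], [[0, 0, 0], [0, 0, 0], 0.6], [[0, 0, 2], [0, 0, 0], 0.6], [[0, 0, 3], [0, 0, 0], 0.6], [[0, 0, 0], [0, 0, 0], 0.6]])

```text
t: 14.05
eef_pos: [615.3, 164.7, 160.1]
tcp_rot: [3.136, -0.002, 1.33]
ft_force: [0.5, 0.8, 0.9]
opening: 0.593
grip_force: 0.0
```

```bash
python3 - <<'E'
from h import *
print(state()["eef_pos"],state()["tcp_rot"])
i=read_camera("wrist");cv2.imwrite("pics/w5.png",i)
E
```

```text
[615.28611919 164.72740892 160.11388843] [ 3.13639853e+00 -2.32902925e-03  1.32980812e+00]
```

Request:
move_arm(commands=[[[0, 0, 4], [0, 0, 0], 0.6], [[0, 0, 4], [0, 0, 0], 0.6], [[-0.5, -4, 3], [0, 0, 0], 0.6], [[-1, -4, 2], [0, 0, -2], 0.6], [[-1, -4, 0], [0, 0, -2.5], 0.6], [[-1, -4, 0], [0, 0, 0], 0.6], [[-1, -4, 0], [0, 0, 0], 0.6], [[0, 0, 0], [0, 0, 0], 0.6], [[0, 0, 0], [0, 0, 0], 0.6]])

```text
t: 15.0
eef_pos: [568.6, -36.0, 285.7]
tcp_rot: [-3.141, -0.0, 1.249]
ft_force: [0.3, 0.8, 0.0]
opening: 0.604
grip_force: 0.0
```

```bash
python3 - <<'E'
from h import *
import pickle
print(state()["eef_pos"],state()["tcp_rot"])
ci=camera_info("wrist");i=read_camera("wrist");cv2.imwrite("pics/w6.png",i);pickle.dump(ci,open("w6.pkl","wb"))
w=cv2.imread("pics/w5.png")
A=cv2.resize(w[150:280,230:420],(395,270),interpolation=cv2.INTER_CUBIC)
print(proj(ci,(549,-29,60)),proj(ci,(500,-170,8)))
E
```

```text
[568.5779686 -35.9878127 285.7483037] [-3.14060152e+00 -1.24266094e-04  1.24852392e+00]
[304.62342466 178.6571492 ] [306.11472426 259.23031945]
```

Request:
move_arm(commands=[[[-1.5, -4, 0], [0, 0, 0], 0.6], [[-1.5, -4, 0], [0, 0, 0], 0.6], [[-1.5, -4, 0], [0, 0, 0], 0.6], [[-1.5, -4, 0], [0, 0, 0], 0.6], [[0, 0, 0], [0, 0, 0], 0.6], [[0, 0, 0], [0, 0, 0], 0.6]])

```text
t: 15.65
eef_pos: [509.1, -195.0, 286.1]
tcp_rot: [-3.141, -0.0, 1.25]
ft_force: [0.6, -0.2, -0.1]
opening: 0.597
grip_force: 0.0
```

```bash
python3 - <<'E'
from h import *
import pickle
print(state()["eef_pos"],state()["tcp_rot"])
ci=camera_info("wrist");i=read_camera("wrist");cv2.imwrite("pics/w7.png",i);pickle.dump(ci,open("w7.pkl","wb"))
print(proj(ci,(549,-29,60)),proj(ci,(495,-186,8)),proj(ci,(483,-319,8)))
a=cv2.imread("pics/w5.png")[130:280,210:430];b=cv2.imread("pics/w6.png")
M=np.zeros((600,800,3),np.uint8);M[:273,:400]=cv2.resize(a,(400,273),interpolation=cv2.INTER_CUBIC)
M[:250,400:]=cv2.resize(b,(400,250));M[275:525,400:]=cv2.resize(i,(400,250))
cv2.imwrite("pics/m1.png",M)
E
```

```text
[ 509.05970586 -194.95083428  286.12048792] [-3.14115997e+00 -4.53645909e-04  1.24959912e+00]
[307.84448237  45.71738378] [309.02146285 170.81548016] [327.65214524 246.85567621]
```

View pics/m1.png

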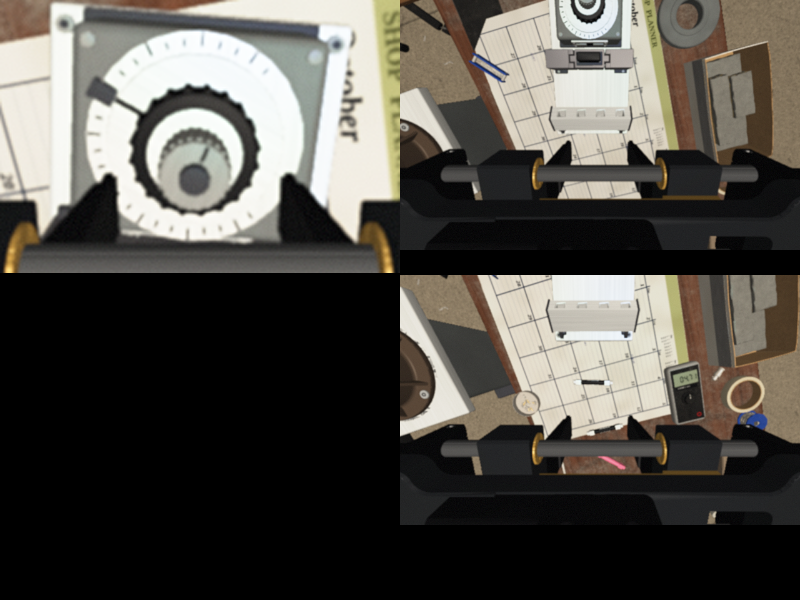

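```bash
python3 - <<'E'
from h import *
r=lambda n,y0,y1,x0,x1,s:cv2.resize(cv2.imread(f"pics/{n}.png")[y0:y1,x0:x1],None,fx=s,fy=s,interpolation=cv2.INTER_CUBIC)
M=np.zeros((600,800,3),np.uint8)
def put(im,x,y):M[y:y+im.shape[0],x:x+im.shape[1]]=im
put(r("w1",190,226,315,360,5),0,0)
put(r("w5",190,250,290,350,4),0,240)
put(r("w6",155,220,230,380,3.6),250,0)   # 540x234
put(r("w7",155,255,275,405,3.6),250,240) # 468x360
cv2.imwrite("pics/m2.png",M)
E
```

```text
(no output)
```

View pics/m2.png

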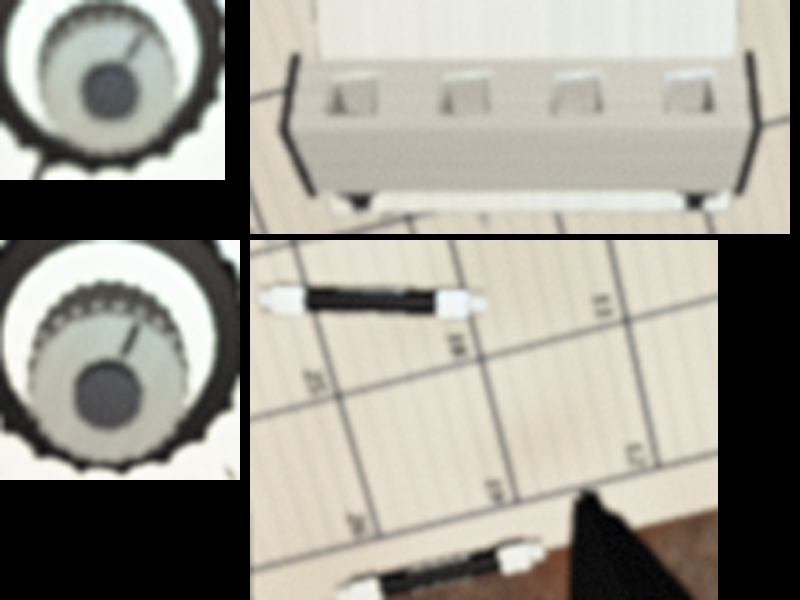

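```bash
python3 - <<'E'
from h import *
import pickle
c6=pickle.load(open("w6.pkl","rb"));c7=pickle.load(open("w7.pkl","rb"))
th=-.3166;R=np.array([[np.cos(th),-np.sin(th)],[np.sin(th),np.cos(th)]]);o=np.array([583,74.9])
o2=np.array([613.4,164.4])-R@[0,92];print("bench origin from dial",o2)
for q in((354,95),(465,95),(578,95),(689,94)):
    p=onz(c6,230+(q[0]-250)/3.6,155+q[1]/3.6,59.8);print("mouth",p,R.T@(p[:2]-o2))
for q in((295,128),(750,124)): # ridge ends
    p=onz(c6,230+(q[0]-250)/3.6,155+q[1]/3.6,71.8);print("ridge",p,R.T@(p[:2]-o2))
for a,b in(((263,299),(485,303)),((340,592),(543,552))):
    P=[onz(c7,275+(q[0]-250)/3.6,155+(q[1]-240)/3.6,7) for q in(a,b)]
    d=P[1]-P[0];print("dos",P,np.linalg.norm(d),(P[0]+P[1])/2,np.arctan2(d[1],d[0]))
# tab
E
```

```text
bench origin from dial [584.75696396  76.97245007]
mouth [486.27482663 -12.2350549   59.8       ] [ -65.81389347 -115.43501091]
mouth [527.6807334 -26.0475494  59.8      ] [ -22.16553739 -115.6698117 ]
mouth [569.83846756 -40.11384379  59.8       ] [  22.27629723 -115.91172644]
mouth [611.35918042 -53.55031024  59.8       ] [  65.9166819  -115.75344456]
ridge [463.18132029 -15.77883764  71.8       ] [ -86.65632806 -125.99253674]
ridge [629.55261764 -69.63377406  71.8       ] [  88.21327836 -125.37325498]
dos [array([ 448.69902414, -171.72149846,    7.        ]), array([ 541.3021878 , -204.39524089,    7.        ])] 98.1983674204726 [ 495.00060597 -188.05836968    7.        ] -0.3391992059660893
dos [array([ 434.51579024, -314.85604761,    7.        ]), array([ 532.10096737, -325.79132014,    7.        ])] 98.19596213478992 [ 483.30837881 -320.32368388    7.        ] -0.11159320145805135
```

Request:
move_arm(commands=[[[0.1, 0, -2], [0, 0, -8.3], 0.5], [[0.1, 0, -2], [0, 0, -8.3], 0.5], [[0.1, 0, -2], [0, 0, -8.3], 0.5], [[0.1, 0, -2], [0, 0, -8.3], 0.5], [[0.1, 0, -2], [0, 0, -8.3], 0.5], [[0.1, 0, -2], [0, 0, -8.3], 0.5], [[0.1, 0, -2], [0, 0, -8.3], 0.5], [[0.1, 0, -2], [0, 0, -8.3], 0.5], [[0.1, 0, -2], [0, 0, -8.3], 0.5], [[0.1, -0.1, -2], [0, 0, -8.3], 0.5]])

```text
t: 16.7
eef_pos: [519.7, -194.3, 85.6]
tcp_rot: [-3.141, -0.0, -0.202]
ft_force: [0.3, 0.1, -1.3]
opening: 0.502
grip_force: 0.0
```

Request:
move_arm(commands=[[[0, 0, 0], [0, 0, -8], 0.5], [[0, 0, 0], [0, 0, 0], 0.5], [[0, 0, 0], [0, 0, 0], 0.5]])

```text
t: 17.0
eef_pos: [519.4, -195.2, 86.6]
tcp_rot: [3.142, -0.0, -0.332]
ft_force: [0.3, 0.1, 0.4]
opening: 0.498
grip_force: 0.0
```

```bash
python3 - <<'E'
from h import *
print(state()["eef_pos"],state()["tcp_rot"],state()["joints"])
ci=camera_info("wrist");i=read_camera("wrist");cv2.imwrite("pics/w8.png",i)
g=cv2.cvtColor(i,cv2.COLOR_BGR2GRAY)
import numpy as np
# dark rod body blob near predicted spot
for p in ((495,-188,7),(448.7,-171.7,7),(541.3,-204.4,7)): print(proj(ci,p))
E
```

```text
[ 519.4273417  -195.23056268   86.6457783 ] [ 3.14153223e+00 -2.78231235e-04 -3.32388314e-01] [-4.78552546e-01  5.57549682e-01  1.85864940e+00 -2.90359367e-05
  7.25109509e-01  1.42465383e+00]
[318.59387641 233.40953447]
[318.29286502 280.56573315]
[319.02981863 181.66769219]
```

```bash
python3 - <<'E'
from h import *
g=cv2.cvtColor(cv2.imread("pics/w8.png"),cv2.COLOR_BGR2GRAY)
for r in(175,182,190,200,210,220,230): print(r,g[r,295:345:2].tolist())
E
```

```text
175 [183, 185, 183, 181, 182, 183, 184, 183, 184, 186, 187, 187, 183, 182, 180, 179, 180, 184, 186, 188, 191, 190, 193, 192, 187]
182 [182, 177, 174, 174, 176, 179, 182, 185, 184, 176, 161, 157, 153, 157, 167, 185, 188, 188, 190, 190, 187, 182, 164, 144, 117]
190 [183, 186, 185, 186, 184, 185, 179, 166, 144, 144, 182, 207, 207, 189, 150, 142, 183, 188, 189, 189, 172, 153, 179, 115, 108]
200 [190, 188, 189, 190, 186, 187, 188, 189, 181, 218, 224, 220, 217, 219, 216, 181, 176, 182, 185, 187, 184, 184, 189, 189, 191]
210 [190, 192, 192, 192, 190, 192, 191, 192, 154, 37, 16, 20, 20, 12, 11, 122, 181, 178, 177, 177, 180, 182, 184, 186, 189]
220 [186, 185, 188, 191, 192, 193, 194, 196, 154, 41, 14, 23, 25, 16, 23, 148, 185, 185, 184, 181, 176, 178, 178, 179, 181]
230 [190, 189, 184, 187, 185, 189, 191, 191, 176, 79, 18, 25, 20, 15, 83, 185, 189, 188, 188, 187, 187, 188, 184, 183, 181]
```

Request:
move_arm(commands=[[[0, -0.05, -2.5], [0, 0, -0.4], 0.5], [[0, 0, -2.5], [0, 0, 0], 0.5], [[0, 0, -2], [0, 0, 0], 0.5], [[0, 0, -0.8], [0, 0, 0], 0.5], [[0, 0, -0.3], [0, 0, 0], 0.5], [[0, 0, 0], [0, 0, 0], 0.5]])

```text
t: 17.65
eef_pos: [519.1, -196.9, 6.0]
tcp_rot: [3.141, -0.001, -0.344]
ft_force: [-0.5, 0.1, 0.2]
opening: 0.505
grip_force: 0.0
```

Request:
move_arm(commands=[[[0, 0, 0], [0, 0, 0], 0.2], [[0, 0, 0], [0, 0, 0], 0], [[0, 0, 0], [0, 0, 0], 0], [[0, 0, 0], [0, 0, 0], 0], [[0, 0, 0], [0, 0, 0], 0], [[0, 0, 0], [0, 0, 0], 0], [[0, 0, 0], [0, 0, 0], 0]])

```text
t: 18.35
eef_pos: [518.8, -197.0, 5.7]
tcp_rot: [3.141, -0.0, -0.345]
ft_force: [-0.1, -0.7, 3.5]
opening: 0.126
grip_force: 30.0
```

Request:
move_arm(commands=[[[0, 0, 2], [0, 0, 0], 0], [[0, 0, 3], [0, 0, 0], 0], [[0, 0, 3], [0, 0, 8.4], 0], [[0, 0, 3], [0, 0, 8.4], 0], [[0, 0, 3], [0, 0, 8.4], 0], [[0, 0, 3], [0, 0, 8.4], 0], [[0, 0, 2], [0, 0, 8.4], 0], [[0, 0, 0], [0, 0, 8.4], 0], [[0, 0, 0], [0, 0, 8.4], 0], [[0, 0, 0], [0, 0, 8.4], 0]])

```text
t: 19.35
eef_pos: [518.6, -196.8, 195.6]
tcp_rot: [3.141, -0.0, 0.833]
ft_force: [-0.3, 0.0, -0.5]
opening: 0.126
grip_force: 30.0
```

Request:
move_arm(commands=[[[0, 0, 0], [0, 0, 8.4], 0], [[0, 0, 0], [0, 0, 8.4], 0], [[0, 0, 0], [0, 0, 7.6], 0], [[0, 0, 0], [7.1, -2.3, 0], 0], [[0, 0, 0], [7.1, -2.3, 0], 0], [[0, 0, 0], [7.1, -2.3, 0], 0], [[0, 0, 0], [7.1, -2.3, 0], 0], [[0, 0, 0], [7.1, -2.3, 0], 0], [[0, 0, 0], [7.2, -2.4, 0], 0], [[0, 0, 0], [0, 0, 0], 0]])

```text
t: 20.35
eef_pos: [518.0, -198.3, 193.6]
tcp_rot: [-3.134, -0.788, 1.246]
ft_force: [-0.1, 0.7, -0.4]
opening: 0.126
grip_force: 30.0
```

```bash
cat > tool.py <<'E'
from h import *
from scipy.spatial.transform import Rotation as Ro
def want(th=-.3166,tilt=45):
    bx=np.array([np.cos(th),np.sin(th),0]);
    return Ro.from_rotvec(bx*np.radians(tilt))*Ro.from_euler('xyz',[np.pi,0,th+np.pi/2])
def report():
    s=state();r=Ro.from_euler('xyz',s["tcp_rot"]);w=want()
    print("pos",np.round(s["eef_pos"],1),"rot err deg (world)",np.round((w*r.inv()).as_rotvec(degrees=True),2),"j",np.round(s["joints"],2),"F",np.round(s["ft_force"],1),"open",round(s["opening"],3),s["t"])
E
python3 -c "
from tool import *
report();print(want().as_matrix())"
```

```text
pos [ 518.  -198.3  193.6] rot err deg (world) [-0.23 -0.23  0.16] j [-0.8   0.57  1.73  0.7   1.35 -0.82] F [-0.1  0.7 -0.4] open 0.126 20.35
[[ 2.20148750e-01  9.50299456e-01  2.20148750e-01]
 [ 6.71963189e-01 -3.11337348e-01  6.71963189e-01]
 [ 7.07106781e-01  5.55111512e-17 -7.07106781e-01]]
```

Request:
move_arm(commands=[[[2.3, 4.2, 0], [0, 0, 0], 0], [[2.3, 4.2, 0], [0, 0, 0], 0], [[2.3, 4.2, 0], [0, 0, 0], 0], [[2.3, 4.2, 0], [0, 0, 0], 0], [[2.3, 4.2, 0], [0, 0, 0], 0], [[0, 0, -2], [0, 0, 0], 0], [[0, 0, -2], [0, 0, 0], 0], [[0, 0.2, -2], [0, 0, 0], 0], [[0, 0, 0], [-0.2, -0.2, 0.2], 0], [[0, 0, 0], [0, 0, 0], 0]])

```text
t: 21.35
eef_pos: [633.9, 15.5, 136.1]
tcp_rot: [3.137, -0.78, 1.262]
ft_force: [0.7, 0.1, -0.4]
opening: 0.129
grip_force: 30.0
```

```bash
python3 -c "
from tool import *
report()
ci=camera_info('wrist');cs=camera_info('scene');
print([proj(ci,p) for p in((611.4,-53.6,59.8),(633.4,13.7,130.5))],proj(cs,(611.4,-53.6,59.8)))
i=read_camera('wrist');s=read_camera('scene');cv2.imwrite('pics/w9.png',i);cv2.imwrite('pics/s9.png',s)
M=np.zeros((600,800,3),np.uint8);M[:,:400]=cv2.resize(i[100:340,240:400],(400,600));x,y=proj(cs,(620,-20,80)).astype(int)
M[:,400:]=cv2.resize(s[y-60:y+60,x-40:x+40],(400,600),interpolation=cv2.INTER_CUBIC);print(x,y);cv2.imwrite('pics/m3.png',M)"
```

```text
pos [633.9  15.5 136.1] rot err deg (world) [ 0.34  0.08 -0.26] j [-0.39  0.65  1.77  0.94  1.05 -0.71] F [ 0.7  0.1 -0.4] open 0.129 21.35
[array([319.15099108, 369.57855869]), array([320.01691069, 245.34175409])] [360.24939488 201.00168367]
356 188
```

View pics/m3.png

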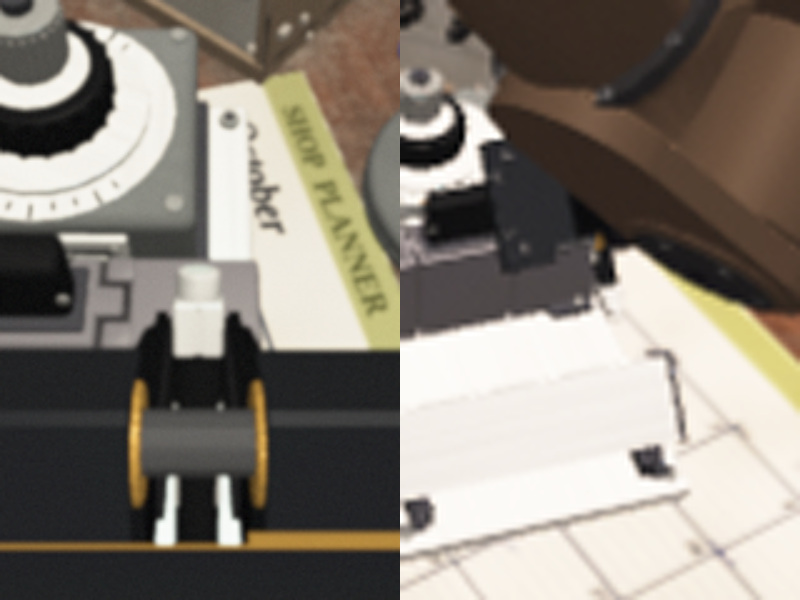

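Request:
move_arm(commands=[[[0.07, 0.2, -0.22], [0.2, 0.1, -0.2], 0], [[0, 0, 0], [0, 0, 0], 0], [[-0.22, -0.67, -0.71], [0, 0, 0], 0], [[-0.22, -0.67, -0.71], [0, 0, 0], 0], [[0, 0, 0], [0, 0, 0], 0], [[0, 0, 0], [0, 0, 0], 0]])

```text
t: 22.05
eef_pos: [630.0, 3.2, 118.8]
tcp_rot: [-3.14, -0.784, 1.253]
ft_force: [-0.6, 0.5, -0.1]
opening: 0.127
grip_force: 30.0
```

```bash
cat >> tool.py <<'E'
W=want().as_matrix()
def slv(k):
    m=np.array([[486.27,-12.24,59.8],[527.68,-26.05,59.8],[569.84,-40.11,59.8],[611.36,-53.55,59.8]][k])
    d=state()["eef_pos"]-m;print("rack z_r,x,y_r of TCP",np.round([d@W[:,0]+45,d@W[:,1],d@W[:,2]],1))
E
python3 -c "
from tool import *
report();slv(3)"
```

```text
pos [630.    3.2 118.8] rot err deg (world) [ 0.04 -0.07  0.04] j [-0.42  0.67  1.78  0.95  1.05 -0.75] F [-0.6  0.5 -0.1] open 0.127 22.05
rack z_r,x,y_r of TCP [128.9   0.    0.6]
```

Well aligned. Insert, watching the force.

Request:
move_arm(commands=[[[-0.22, -0.67, -0.71], [0, 0, 0], 0], [[-0.22, -0.67, -0.71], [0, 0, 0], 0], [[-0.11, -0.34, -0.35], [0, 0, 0], 0], [[0, 0, 0], [0, 0, 0], 0]])

```text
t: 22.45
eef_pos: [624.3, -13.7, 100.6]
tcp_rot: [-3.14, -0.784, 1.252]
ft_force: [0.5, 0.1, 0.6]
opening: 0.126
grip_force: 30.0
```

```bash
python3 -c "
from tool import *
report();slv(3)"
```

```text
pos [624.3 -13.7 100.6] rot err deg (world) [ 0.03 -0.09  0.04] j [-0.45  0.7   1.79  0.95  1.04 -0.79] F [0.5 0.1 0.6] open 0.126 22.45
rack z_r,x,y_r of TCP [ 1.035e+02 -1.000e-01  7.000e-01]
```

Request:
move_arm(commands=[[[-0.22, -0.67, -0.71], [0, 0, 0], 0], [[-0.22, -0.67, -0.71], [0, 0, 0], 0], [[-0.11, -0.34, -0.35], [0, 0, 0], 0], [[0, 0, 0], [0, 0, 0], 0]])

```text
t: 22.85
eef_pos: [619.3, -28.7, 85.1]
tcp_rot: [-3.141, -0.79, 1.254]
ft_force: [2.0, 10.1, 12.3]
opening: 0.128
grip_force: 30.0
```

```bash
python3 -c "
from tool import *
report();slv(3)"
```

```text
pos [619.3 -28.7  85.1] rot err deg (world) [-0.24  0.04 -0.04] j [-0.47  0.73  1.79  0.95  1.04 -0.84] F [ 2.  10.1 12.3] open 0.128 22.85
rack z_r,x,y_r of TCP [81.3 -0.2  0.6]
```

Request:
move_arm(commands=[[[0, 0, 0], [0, 0, 0], 0.3], [[0, 0, 0], [0, 0, 0], 0.4], [[0, 0, 0], [0, 0, 0], 0.4], [[-0.4, -1.3, 1.4], [0, 0, 0], 0.4], [[-0.6, -2, 2.1], [0, 0, 0], 0.4], [[-0.6, -2, 2.1], [0, 0, 0], 0.4], [[-0.6, -2, 2.1], [0, 0, 0], 0.8], [[-0.6, -2, 2.1], [0, 0, 0], 0.8], [[0, 0, 0], [0, 0, 0], 0.8], [[0, 0, 0], [0, 0, 0], 0.8]])

```text
t: 23.85
eef_pos: [590.8, -123.7, 182.2]
tcp_rot: [3.141, -0.784, 1.254]
ft_force: [-1.0, 1.2, -1.9]
opening: 0.681
grip_force: 0.0
```

```bash
python3 -c "
from tool import *
report();slv(3)
import pickle
ci=camera_info('wrist');m=np.array([611.36,-53.55,59.8])
for k in(0,45,55,60,65):print(k,proj(ci,m+k*W[:,0]),proj(ci,m+k*W[:,0]-6.25*W[:,2]))
i=read_camera('wrist');cv2.imwrite('pics/w10.png',i);t=read_camera('top');cv2.imwrite('pics/t10.png',t);pickle.dump(ci,open('w10.pkl','wb'))
g=cv2.cvtColor(i,cv2.COLOR_BGR2GRAY);print(g[170:330:3,320].tolist())
"
```

```text
pos [ 590.8 -123.7  182.2] rot err deg (world) [0.1  0.   0.06] j [-0.63  0.6   1.7   0.78  1.25 -0.73] F [-1.   1.2 -1.9] open 0.681 23.85
rack z_r,x,y_r of TCP [  79.9    2.3 -138.2]
0 [317.23983969 221.98988692] [317.21909572 223.77085197]
45 [317.18632083 183.39440288] [317.16376986 184.48290878]
55 [317.17386388 174.43491302] [317.15088094 175.35504075]
60 [317.16755431 169.90027102] [317.14435092 170.7340749 ]
65 [317.1611897  165.32839334] [317.13776281 166.0744123 ]
[88, 197, 186, 216, 216, 213, 211, 138, 22, 25, 24, 47, 69, 68, 67, 68, 67, 64, 177, 218, 218, 218, 214, 215, 215, 215, 212, 212, 209, 213, 213, 164, 73, 77, 92, 94, 86, 76, 73, 59, 155, 224, 223, 227, 227, 226, 228, 228, 227, 201, 53, 30, 30, 30]
```

```bash
python3 -c "
from h import *
g=cv2.cvtColor(cv2.imread('pics/w10.png'),cv2.COLOR_BGR2GRAY)
for r in range(160,236,4):print(r,g[r,300:336:2].tolist())
for r in range(164,178,1):print(r,g[r,311:326:2].tolist())
"
```

```text
160 [59, 57, 59, 56, 58, 59, 56, 54, 58, 57, 58, 57, 59, 56, 59, 58, 85, 183]
164 [57, 56, 58, 57, 59, 58, 60, 56, 59, 54, 56, 56, 55, 58, 59, 54, 103, 193]
168 [57, 57, 59, 59, 55, 55, 55, 57, 55, 55, 56, 57, 58, 59, 57, 58, 127, 199]
172 [59, 59, 58, 58, 58, 57, 127, 199, 220, 217, 190, 93, 63, 55, 57, 55, 147, 216]
176 [133, 141, 137, 138, 135, 86, 132, 186, 207, 207, 186, 145, 144, 90, 68, 95, 212, 223]
180 [244, 243, 242, 243, 242, 198, 218, 218, 218, 220, 221, 156, 86, 92, 92, 189, 241, 230]
184 [244, 243, 240, 242, 243, 239, 220, 216, 214, 214, 213, 221, 242, 243, 242, 241, 241, 229]
188 [244, 242, 241, 242, 243, 238, 216, 216, 211, 212, 211, 220, 242, 243, 241, 240, 243, 232]
192 [244, 243, 241, 243, 243, 238, 97, 61, 42, 62, 68, 182, 242, 243, 242, 241, 242, 230]
196 [245, 242, 240, 243, 244, 241, 77, 11, 17, 18, 25, 180, 242, 243, 242, 241, 243, 232]
200 [245, 242, 240, 243, 244, 239, 76, 15, 21, 24, 24, 181, 241, 243, 243, 242, 243, 234]
204 [246, 242, 241, 243, 244, 242, 110, 17, 18, 20, 61, 205, 242, 243, 243, 241, 243, 235]
208 [245, 241, 240, 243, 244, 241, 124, 18, 17
[... 467 characters left out ...]
 220, 222, 219, 221, 218, 220, 218, 220]
232 [218, 219, 217, 217, 218, 218, 217, 218, 219, 219, 218, 219, 219, 219, 218, 218, 219, 218]
164 [59, 56, 60, 56, 57, 60, 58, 56]
165 [56, 60, 57, 57, 57, 57, 59, 57]
166 [56, 55, 59, 58, 57, 59, 57, 58]
167 [58, 58, 58, 57, 58, 56, 59, 61]
168 [58, 58, 55, 54, 57, 57, 58, 59]
169 [55, 57, 58, 63, 58, 53, 55, 54]
170 [57, 85, 108, 110, 101, 72, 57, 56]
171 [69, 140, 175, 180, 169, 109, 58, 55]
172 [81, 173, 212, 220, 210, 141, 69, 60]
173 [84, 174, 213, 223, 218, 154, 103, 80]
174 [86, 168, 205, 217, 210, 167, 143, 116]
175 [86, 164, 202, 214, 202, 166, 162, 132]
176 [92, 163, 199, 211, 202, 160, 147, 117]
177 [111, 172, 200, 206, 200, 161, 109, 92]
```

Request:
move_arm(commands=[[[0.45, 1.71, 1.77], [0, 0, 0], 0], [[0.45, 1.71, 1.77], [0, 0, 0], 0], [[0.77, 2.36, -2.5], [0, 0, 0], 0], [[0.77, 2.36, -2.5], [0, 0, 0], 0], [[0.77, 2.36, -2.5], [0, 0, 0], 0], [[0.77, 2.36, -2.5], [0, 0, 0], 0], [[0, 0, 0], [0, 0, 0], 0], [[-0.22, -0.67, -0.71], [0, 0, 0], 0], [[0, 0, 0], [0, 0, 0], 0], [[0, 0, 0], [0, 0, 0], 0]])

```text
t: 24.95
eef_pos: [628.8, -2.2, 110.5]
tcp_rot: [3.141, -0.784, 1.254]
ft_force: [-0.0, -0.2, 0.6]
opening: 0.027
grip_force: 0.0
```

```bash
python3 -c "
from tool import *
report();slv(3)"
```

```text
pos [628.8  -2.2 110.5] rot err deg (world) [0.07 0.01 0.07] j [-0.42  0.69  1.78  0.95  1.04 -0.77] F [-0.  -0.2  0.6] open 0.027 24.95
rack z_r,x,y_r of TCP [119.2   0.6   2.5]
```

Request:
move_arm(commands=[[[-0.09, -0.27, -0.28], [0, 0, 0], 0], [[-0.04, -0.13, -0.14], [0, 0, 0], 0], [[0, 0, 0], [0, 0, 0], 0]])

```text
t: 25.25
eef_pos: [628.0, -4.1, 108.0]
tcp_rot: [3.14, -0.789, 1.255]
ft_force: [3.0, 10.3, 10.5]
opening: 0.005
grip_force: 7.3
```

Request:
move_arm(commands=[[[-0.04, -0.13, -0.14], [0, 0, 0], 0], [[0, 0, 0], [0, 0, 0], 0]])

```text
t: 25.45
eef_pos: [627.9, -4.4, 107.7]
tcp_rot: [3.14, -0.791, 1.257]
ft_force: [4.6, 16.1, 16.9]
opening: 0.007
grip_force: 11.7
```

Request:
move_arm(commands=[[[-0.04, -0.13, -0.14], [0, 0, 0], 0], [[0, 0, 0], [0, 0, 0], 0]])

```text
t: 25.65
eef_pos: [627.9, -4.7, 107.5]
tcp_rot: [3.139, -0.794, 1.258]
ft_force: [6.8, 20.2, 23.1]
opening: 0.005
grip_force: 16.1
```

```bash
python3 -c "
from tool import *
report();slv(3)"
```

```text
pos [627.9  -4.7 107.5] rot err deg (world) [-0.43  0.25 -0.09] j [-0.43  0.69  1.78  0.96  1.05 -0.79] F [ 6.8 20.2 23.1] open 0.005 25.65
rack z_r,x,y_r of TCP [115.2   0.5   2.7]
```

Request:
move_arm(commands=[[[0.44, 1.34, 1.42], [0, 0, 0], 0.2], [[0, 0, 4], [0, 0, 0], 0.5], [[0, -2, 4], [0, 0, 0], 0.5], [[-1, -4, 2], [-7.1, 2.3, 0], 0.5], [[-1, -4, 0], [-7.1, 2.3, 0], 0.5], [[-1.2, -4, 0], [-7.1, 2.3, 0], 0.5], [[-1.2, -4, 0], [-7.1, 2.3, 0], 0.5], [[-1.5, -4, 0], [-7.1, 2.3, 0], 0.5], [[-1.5, -4, 0], [-7.2, 2.4, 0], 0.5], [[-1.5, -4, 0], [0, 0, -8], 0.5]])

```text
t: 26.65
eef_pos: [541.8, -294.4, 218.3]
tcp_rot: [3.139, 0.004, 1.117]
ft_force: [1.3, 1.2, -0.7]
opening: 0.496
grip_force: 0.0
```

```bash
python3 -c "
from tool import *
s=state();print(s['eef_pos'],s['tcp_rot'])
i=read_camera('wrist');ci=camera_info('wrist');cv2.imwrite('pics/w11.png',i)
print([proj(ci,p) for p in((434.5,-314.9,7),(532.1,-325.8,7))])
d=cv2.absdiff(cv2.imread('pics/t10.png'),cv2.imread('pics/top0.png')).max(2)
for n,c in(('d0',(370,209)),('d1',(413,212))):print(n,d[c[1]-15:c[1]+15,c[0]-10:c[0]+10].max())
"
```

```text
[ 541.80322792 -294.40864263  218.32525748] [3.13889053 0.0042464  1.11727151]
[array([257.05685765, 222.98527863]), array([322.17929404, 199.34580478])]
d0 176
d1 168
```

```bash
python3 -c "
from h import *
i=cv2.imread('pics/w11.png');t=cv2.imread('pics/t10.png')
M=np.zeros((600,800,3),np.uint8);M[:400,:640]=i;M[400:600,:400]=cv2.resize(t[160:260,320:520],(400,200))
M[400:600,400:800]=cv2.resize(cv2.imread('pics/w10.png')[160:235,240:390],(400,200),interpolation=cv2.INTER_CUBIC)
cv2.imwrite('pics/m4.png',M)
"
```

```text
(no output)
```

View pics/m4.png

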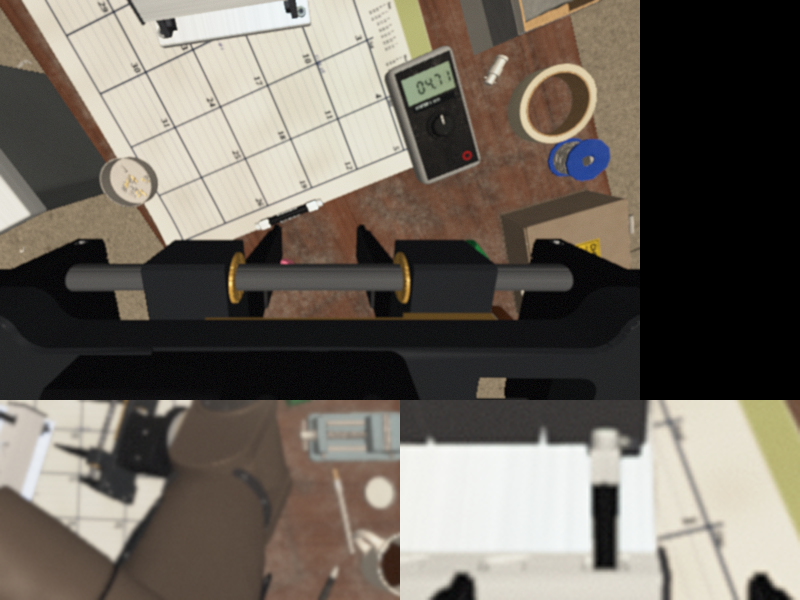

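Request:
move_arm(commands=[[[-0.4, -0.3, -1.5], [0, 0, -7.8], 0.5], [[-0.4, -0.3, -1.5], [0, 0, -7.8], 0.5], [[-0.4, -0.3, -1.5], [0, 0, -7.8], 0.5], [[-0.4, -0.3, -1.5], [0, 0, -7.8], 0.5], [[-0.4, -0.3, -1.5], [0, 0, -7.8], 0.5], [[-0.4, -0.3, -1.5], [0, 0, -7.8], 0.5], [[-0.4, -0.3, -1.5], [0, 0, -7.8], 0.5], [[-0.3, -0.4, -1.5], [0, 0, -7.8], 0.5], [[-0.3, -0.4, -1.5], [0, 0, -8], 0.5], [[0, 0, 0], [0, 0, 0], 0.5]])

```text
t: 27.7
eef_pos: [506.8, -323.4, 80.8]
tcp_rot: [-3.141, 0.002, -0.116]
ft_force: [-1.0, -0.5, 0.8]
opening: 0.502
grip_force: 0.0
```

```bash
python3 -c "
from h import *
s=state();print(s['eef_pos'],s['tcp_rot'])
i=read_camera('wrist');ci=camera_info('wrist');cv2.imwrite('pics/w12.png',i)
print([proj(ci,p) for p in((483.3,-320.3,7),(508.2,-323.1,7),(532.1,-325.8,7))])
g=cv2.cvtColor(i,cv2.COLOR_BGR2GRAY)
m=((g<60)*255).astype(np.uint8);m[:150]=0;m[246:]=0
n,l,st,c=cv2.connectedComponentsWithStats(m)
for k in range(1,n):
  if st[k,4]>150:print(st[k],c[k])
for r in range(165,245,8):print(r,g[r,296:344:2].tolist())
"
```

```text
[ 506.7732579  -323.41057197   80.82544036] [-3.14102324e+00  1.82497948e-03 -1.16369944e-01]
[array([317.03632133, 233.72847057]), array([317.01808235, 207.46020455]), array([317.01371884, 180.99504199])]
[310 207  13  39 405] [316.03950617 224.48148148]
[356 224  25  22 361] [365.17451524 236.96398892]
[259 226  22  20 281] [272.27758007 237.79003559]
[532 237  45   9 269] [550.75464684 241.78438662]
[ 62 239  43   7 194] [ 87.08247423 242.64948454]
[169 240  74   6 355] [206.83380282 243.03098592]
[394 240  78   6 424] [431.47877358 242.65801887]
165 [227, 226, 227, 228, 227, 228, 228, 228, 227, 228, 225, 137, 82, 83, 80, 82, 87, 87, 85, 85, 86, 84, 84, 83]
173 [227, 228, 228, 227, 227, 228, 227, 228, 227, 227, 229, 164, 84, 83, 83, 87, 87, 84, 85, 88, 88, 92, 97, 98]
181 [227, 227, 227, 227, 228, 227, 205, 180, 174, 175, 168, 160, 105, 78, 76, 80, 79, 81, 80, 76, 82, 86, 84, 89]
189 [226, 227, 226, 227, 227, 221, 181, 204, 230, 233, 226, 194, 150, 94, 88, 85, 88, 91, 93, 94, 88, 87, 87, 90]
197 [228, 227, 226, 228, 226, 223, 235, 242, 241, 242, 241, 243, 238, 125, 80, 82, 84, 89, 90, 91, 86, 84, 86, 86]
205 [227, 226, 227, 226, 226, 224, 211, 218, 205, 169, 176, 192, 180, 100, 77, 82, 81, 79, 86, 88, 87, 82, 84, 85]
213 [227, 226, 226, 227, 226, 230, 173, 37, 20, 33, 29, 23, 15, 49, 73, 74, 80, 81, 85, 91, 95, 87, 88, 86]
221 [228, 226, 225, 225, 226, 226, 198, 99, 18, 28, 31, 25, 45, 129, 95, 88, 97, 101, 97, 102, 90, 87, 89, 92]
229 [221, 226, 225, 225, 226, 226, 228, 158, 26, 22, 26, 24, 31, 163, 104, 89, 85, 84, 84, 89, 93, 90, 92, 94]
237 [208, 225, 222, 224, 224, 225, 222, 174, 45, 24, 26, 23, 24, 133, 98, 77, 73, 79, 81, 79, 79, 85, 85, 82]
```

Request:
move_arm(commands=[[[0.1, 0.1, -2.5], [0, 0, 0.6], 0.5], [[0, 0, -2.5], [0, 0, 0], 0.5], [[0, 0, -1.7], [0, 0, 0], 0.5], [[0, 0, -0.8], [0, 0, 0], 0.5], [[0, 0, 0], [0, 0, 0], 0.5], [[0, 0, 0], [0, 0, 0], 0.2], [[0, 0, 0], [0, 0, 0], 0], [[0, 0, 0], [0, 0, 0], 0], [[0, 0, 0], [0, 0, 0], 0], [[0, 0, 0], [0, 0, 0], 0]])

```text
t: 28.75
eef_pos: [509.0, -322.3, 7.5]
tcp_rot: [3.14, -0.001, -0.103]
ft_force: [0.7, 0.7, 0.0]
opening: 0.136
grip_force: 0.2
```

Request:
move_arm(commands=[[[0, 0, 0], [0, 0, 0], 0], [[0, 0, 0], [0, 0, 0], 0]])

```text
t: 28.95
eef_pos: [509.1, -322.3, 7.5]
tcp_rot: [3.14, -0.001, -0.103]
ft_force: [-0.6, 1.1, 3.5]
opening: 0.128
grip_force: 30.0
```

Request:
move_arm(commands=[[[0, 0, 2], [0, 0, 0], 0], [[0, 0, 3], [0, 0, 0], 0], [[0, 0, 3], [0, 0, 7.8], 0], [[0, 0, 3], [0, 0, 7.8], 0], [[0, 0, 3], [0, 0, 7.8], 0], [[0, 0, 3], [0, 0, 7.8], 0], [[0, 0, 2], [0, 0, 7.8], 0], [[0, 0, 0], [0, 0, 7.8], 0], [[0, 0, 0], [0, 0, 7.8], 0], [[0, 0, 0], [0, 0, 7.8], 0]])

```text
t: 29.95
eef_pos: [508.8, -322.1, 197.2]
tcp_rot: [3.141, -0.001, 0.992]
ft_force: [-0.4, -0.2, 0.6]
opening: 0.125
grip_force: 30.0
```

Request:
move_arm(commands=[[[0.5, 4, 0], [0, 0, 7.8], 0], [[0.5, 4, 0], [0, 0, 7.6], 0], [[0.5, 4, 0], [7.1, -2.3, 0], 0], [[0.5, 4, 0], [7.1, -2.3, 0], 0], [[0.5, 4, 0], [7.1, -2.3, 0], 0], [[0.5, 4, 0], [7.1, -2.3, 0], 0], [[0.5, 4, 0], [7.1, -2.3, 0], 0], [[0.5, 4, 0], [7.2, -2.4, 0], 0], [[0, 0, 0], [0, 0, 0], 0], [[0, 0, 0], [0, 0, 0], 0]])

```text
t: 30.95
eef_pos: [548.8, -2.6, 196.8]
tcp_rot: [-3.141, -0.782, 1.255]
ft_force: [0.6, -0.3, -0.4]
opening: 0.126
grip_force: 30.0
```

```bash
python3 -c "
from tool import *
report();slv(1)"
```

```text
pos [548.8  -2.6 196.8] rot err deg (world) [ 0.17 -0.09 -0.09] j [-0.49  0.48  1.91  0.88  1.12 -0.72] F [ 0.6 -0.3 -0.4] open 0.126 30.95
rack z_r,x,y_r of TCP [162.3  12.8 -76.4]
```

Request:
move_arm(commands=[[[0.14, 1.8, -1.77], [0.17, -0.1, -0.1], 0], [[0.14, 1.8, -1.77], [0, 0, 0], 0], [[0.15, 1.85, -1.78], [0, 0, 0], 0], [[0, 0, 0], [0, 0, 0], 0], [[-0.22, -0.67, -0.71], [0, 0, 0], 0], [[-0.22, -0.67, -0.71], [0, 0, 0], 0], [[-0.22, -0.67, -0.71], [0, 0, 0], 0], [[0, 0, 0], [0, 0, 0], 0], [[0, 0, 0], [0, 0, 0], 0]])

```text
t: 31.85
eef_pos: [546.7, 31.5, 122.7]
tcp_rot: [3.141, -0.788, 1.253]
ft_force: [0.6, 0.1, -0.9]
opening: 0.128
grip_force: 30.0
```

```bash
python3 -c "
from tool import *
report();slv(1)"
```

```text
pos [546.7  31.5 122.7] rot err deg (world) [-0.11  0.08  0.12] j [-0.43  0.58  2.    1.01  0.98 -0.89] F [ 0.6  0.1 -0.9] open 0.128 31.85
rack z_r,x,y_r of TCP [132.3   0.2  -1.7]
```

Request:
move_arm(commands=[[[-0.22, -0.64, -0.74], [0, 0, 0], 0], [[-0.22, -0.67, -0.71], [0, 0, 0], 0], [[-0.22, -0.67, -0.71], [0, 0, 0], 0], [[0, 0, 0], [0, 0, 0], 0]])

```text
t: 32.25
eef_pos: [539.7, 11.6, 100.0]
tcp_rot: [-3.141, -0.788, 1.252]
ft_force: [-0.1, 0.8, -0.8]
opening: 0.129
grip_force: 30.0
```

Request:
move_arm(commands=[[[-0.22, -0.67, -0.71], [0, 0, 0], 0], [[-0.18, -0.54, -0.57], [0, 0, 0], 0], [[0, 0, 0], [0, 0, 0], 0]])

```text
t: 32.55
eef_pos: [535.8, -0.3, 87.6]
tcp_rot: [-3.142, -0.788, 1.253]
ft_force: [0.1, 0.1, -0.3]
opening: 0.129
grip_force: 30.0
```

```bash
python3 -c "
from tool import *
report();slv(1)"
```

```text
pos [ 5.358e+02 -3.000e-01  8.760e+01] rot err deg (world) [-0.12  0.04  0.09] j [-0.5   0.65  2.01  1.01  0.97 -0.99] F [ 0.1  0.1 -0.3] open 0.129 32.55
rack z_r,x,y_r of TCP [83.7 -0.3 -0.6]
```

Request:
move_arm(commands=[[[-0.09, -0.27, -0.28], [0, 0, 0], 0], [[-0.04, -0.13, -0.14], [0, 0, 0], 0], [[0, 0, 0], [0, 0, 0], 0]])

```text
t: 32.85
eef_pos: [534.8, -3.6, 84.3]
tcp_rot: [3.14, -0.788, 1.254]
ft_force: [0.3, 1.5, 0.9]
opening: 0.128
grip_force: 30.0
```

Request:
move_arm(commands=[[[-0.04, -0.13, -0.14], [0, 0, 0], 0], [[0, 0, 0], [0, 0, 0], 0]])

```text
t: 33.05
eef_pos: [534.7, -3.7, 84.2]
tcp_rot: [3.14, -0.792, 1.255]
ft_force: [3.3, 9.4, 10.7]
opening: 0.128
grip_force: 30.0
```

```bash
python3 -c "
from tool import *
report();slv(1)"
```

```text
pos [534.7  -3.7  84.2] rot err deg (world) [-0.33  0.17  0.  ] j [-0.51  0.66  2.02  1.01  0.97 -1.  ] F [ 3.3  9.4 10.7] open 0.128 33.05
rack z_r,x,y_r of TCP [78.8 -0.3 -0.6]
```

Request:
move_arm(commands=[[[0, 0, 0], [0, 0, 0], 0.3], [[0, 0, 0], [0, 0, 0], 0.35], [[0, 0, 0], [0, 0, 0], 0.35], [[-0.4, -1.3, 1.4], [0, 0, 0], 0.35], [[-0.6, -2, 2.1], [0, 0, 0], 0.35], [[-0.6, -2, 2.1], [0, 0, 0], 0.35], [[-0.6, -2, 2.1], [0, 0, 0], 0.5], [[0, 0, 4], [-7.1, 2.3, 0], 0.5], [[0, 0, 4], [-7.1, 2.3, 0], 0.5], [[0, 0, 2], [-7.1, 2.3, 0], 0.5]])

```text
t: 34.05
eef_pos: [512.9, -79.3, 263.2]
tcp_rot: [3.133, -0.391, 1.254]
ft_force: [-0.3, 0.5, -1.4]
opening: 0.495
grip_force: 0.0
```

Request:
move_arm(commands=[[[0, 0, 0], [-7.1, 2.3, 0], 0.5], [[0, 0, 0], [-7.1, 2.3, 0], 0.5], [[0, 0, 0], [-7.2, 2.4, 0], 0.5], [[1, 2, 0], [0, 0, 0], 0.5], [[1, 3, 0], [0, 0, 0], 0.5], [[0, 0, 0], [0, 0, 0], 0.5], [[0, 0, 0], [0, 0, 0], 0.5]])

```text
t: 34.75
eef_pos: [532.2, -27.7, 259.4]
tcp_rot: [3.14, -0.004, 1.256]
ft_force: [0.7, -0.5, -0.1]
opening: 0.499
grip_force: 0.0
```

```bash
python3 -c "
from h import *
import pickle
s=state();print(s['eef_pos'],s['tcp_rot'])
ci=camera_info('wrist');i=read_camera('wrist');cv2.imwrite('pics/w13.png',i);pickle.dump(ci,open('w13.pkl','wb'))
print([proj(ci,p) for p in((584.8,77,114),(550,-30,60),(613,164,131))])
"
```

```text
[532.24898737 -27.73860766 259.44903002] [ 3.13952756 -0.00358878  1.256458  ]
[array([336.06178979,  82.23324747]), array([332.23284238, 180.39477102]), array([338.71230397, -30.44688394])]
```

```bash
python3 -c "
from h import *
cv2.imwrite('pics/m5.png',cv2.resize(cv2.imread('pics/w13.png')[40:210,230:430],None,fx=3.5,fy=3.5,interpolation=cv2.INTER_CUBIC))
"
```

```text
(no output)
```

View pics/m5.png

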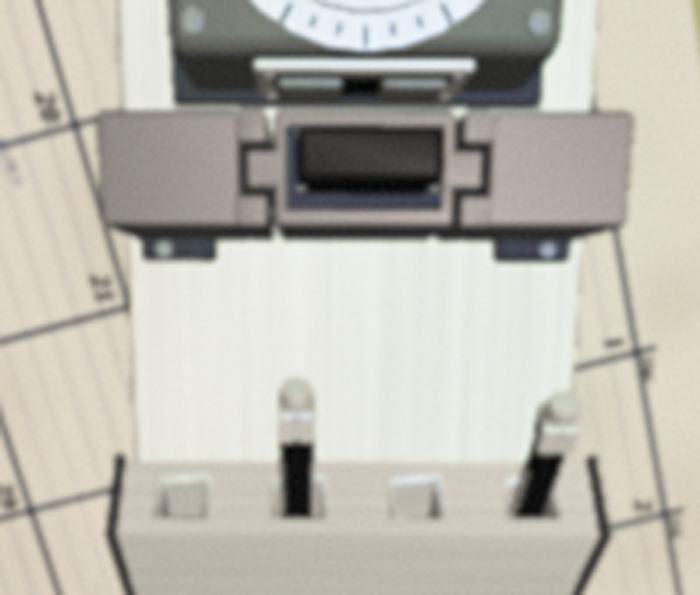

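```bash
python3 -c "
from tool import *
import pickle
ci=pickle.load(open('w13.pkl','rb'));w=lambda u,v:(230+u/3.5,40+v/3.5)
p=onz(ci,*w(371,151),114);print('tab',p)
q=[onz(ci,*w(*a),80)[:2] for a in((278,112),(455,110),(100,225),(628,225))];print('block',q)
for m in([527.68,-26.05,59.8],[611.36,-53.55,59.8]):
  for k in(0,55,60):
    a=proj(ci,np.array(m)+k*W[:,0]);print(k,(a-[230,40])*3.5)
"
```

```text
tab [584.48030351  76.18052525 114.        ]
block [array([562.64797782, 100.97120269]), array([617.59622993,  83.75835293]), array([495.07508052,  86.26953929]), array([662.86288096,  31.74286982])]
0 [298.33068283 499.52904488]
55 [297.11912295 404.88152003]
60 [296.99134971 394.90363162]
0 [531.15248797 500.14673437]
55 [563.53243486 405.64657613]
60 [566.94673666 395.68471569]
```

Request:
move_arm(commands=[[[0.9, 1.5, 0], [0, 0, 8], 0.5], [[0.9, 1.5, 0], [0, 0, 8], 0.5], [[0.9, 1.5, 0], [0, 0, 8], 0.5], [[0.9, 1.5, 0], [0, 0, 8], 0.5], [[0.9, 1.5, 0], [0, 0, 8], 0.5], [[0.8, 1.5, 0], [0, 0, 8], 0.5], [[0, 1.5, 0], [0, 0, 8], 0.5], [[0, 0, 0], [0, 0, 8], 0.5], [[0, 0, 0], [0, 0, 8], 0.5], [[0, 0, 0], [0, 0, 8], 0.5]])

```text
t: 35.8
eef_pos: [585.3, 75.8, 259.6]
tcp_rot: [3.139, -0.004, 2.656]
ft_force: [0.4, 0.3, 1.1]
opening: 0.498
grip_force: 0.0
```

Request:
move_arm(commands=[[[0, 0, 0], [0, 0, 8], 0.5], [[0, 0, 0], [0, 0, 1.8], 0.5], [[0, 0, 0], [0, 0, 0], 0.5]])

```text
t: 36.1
eef_pos: [585.3, 75.8, 259.7]
tcp_rot: [3.139, -0.004, 2.821]
ft_force: [-0.4, 0.6, 0.4]
opening: 0.497
grip_force: 0.0
```

Request:
move_arm(commands=[[[-0.4, -0.5, 0], [0, 0, -8.1], 0], [[-0.4, -0.5, 0], [0, 0, -8.1], 0], [[-0.4, -0.5, 0], [0, 0, -8.1], 0], [[-0.4, -0.5, 0], [0, 0, -8.1], 0], [[-0.4, -0.5, 0], [0, 0, -8.1], 0], [[-0.4, -0.5, 0], [0, 0, -8.1], 0], [[-0.4, -0.5, 0], [0, 0, -8.1], 0], [[-0.4, -0.5, 0], [0, 0, -8.1], 0], [[-0.3, -0.2, 0], [0, 0, -8.1], 0], [[-0.3, 0, 0], [0, 0, -8.1], 0]])

```text
t: 37.1
eef_pos: [547.1, 33.9, 259.7]
tcp_rot: [3.139, -0.004, 1.4]
ft_force: [-0.8, -0.1, -0.0]
opening: 0.005
grip_force: 0.0
```

Request:
move_arm(commands=[[[0, 0, 0], [0, 0, -8.5], 0], [[0, 0, 0], [7.1, -2.3, 0], 0], [[0, 0, 0], [7.1, -2.3, 0], 0], [[0, 0, 0], [7.1, -2.3, 0], 0], [[0, 0, 0], [7.1, -2.3, 0], 0], [[0, 0, -3], [7.1, -2.3, 0], 0], [[0, 0, -3], [7.2, -2.4, 0], 0], [[0, 0, -3], [0, 0, 0], 0], [[0, 0, -2], [0, 0, 0], 0], [[0, 0, 0], [0, 0, 0], 0]])

```text
t: 38.1
eef_pos: [546.6, 34.3, 147.6]
tcp_rot: [-3.141, -0.788, 1.255]
ft_force: [0.3, 0.2, 0.5]
opening: 0.007
grip_force: 0.0
```

```bash
python3 -c "
from tool import *
report();slv(1)"
```

```text
pos [546.6  34.3 147.6] rot err deg (world) [-0.13  0.03 -0.06] j [-0.43  0.54  1.98  0.98  1.01 -0.83] F [0.3 0.2 0.5] open 0.007 38.1
rack z_r,x,y_r of TCP [151.8  -0.8 -17.4]
```

Request:
move_arm(commands=[[[0.44, 1.34, -1.41], [0, 0, 0], 0], [[-0.35, -1.07, -1.12], [0, 0, 0], 0], [[-0.35, -1.07, -1.12], [0, 0, 0], 0], [[0, 0, 0], [0, 0, 0], 0], [[-0.07, -0.2, -0.21], [0, 0, 0], 0], [[0, 0, 0], [0, 0, 0], 0]])

```text
t: 38.7
eef_pos: [544.4, 24.9, 111.9]
tcp_rot: [3.133, -0.788, 1.263]
ft_force: [-0.4, 0.2, 1.1]
opening: 0.004
grip_force: 0.0
```

```bash
python3 -c "
from tool import *
report();slv(1)"
```

```text
pos [544.4  24.9 111.9] rot err deg (world) [-0.02  0.36 -0.18] j [-0.45  0.6   2.01  1.02  0.97 -0.92] F [-0.4  0.2  1.1] open 0.004 38.7
rack z_r,x,y_r of TCP [119.8  -0.    1.1]
```

Request:
move_arm(commands=[[[-0.02, -0.13, -0.17], [0, 0, 0], 0], [[-0.04, -0.13, -0.14], [0, 0, 0], 0], [[0, 0, 0], [0, 0, 0], 0]])

```text
t: 39.0
eef_pos: [543.5, 22.4, 108.0]
tcp_rot: [3.135, -0.788, 1.263]
ft_force: [1.0, -0.1, 0.2]
opening: 0.006
grip_force: 0.0
```

Request:
move_arm(commands=[[[-0.04, -0.13, -0.14], [0, 0, 0], 0], [[-0.04, -0.13, -0.14], [0, 0, 0], 0], [[0, 0, 0], [0, 0, 0], 0]])

```text
t: 39.3
eef_pos: [542.7, 19.7, 105.2]
tcp_rot: [3.135, -0.788, 1.262]
ft_force: [-0.9, 0.4, 3.4]
opening: 0.002
grip_force: 1.3
```

```bash
python3 -c "
from tool import *
report();slv(1)"
```

```text
pos [542.7  19.7 105.2] rot err deg (world) [-0.06  0.31 -0.19] j [-0.46  0.62  2.01  1.02  0.97 -0.94] F [-0.9  0.4  3.4] open 0.002 39.3
rack z_r,x,y_r of TCP [111.2   0.    1.9]
```

Request:
move_arm(commands=[[[-0.04, -0.13, -0.14], [0, 0, 0], 0], [[0, 0, 0], [0, 0, 0], 0]])

```text
t: 39.5
eef_pos: [542.3, 18.4, 103.9]
tcp_rot: [3.135, -0.788, 1.263]
ft_force: [-1.0, -0.2, 3.5]
opening: 0.005
grip_force: 1.9
```

Request:
move_arm(commands=[[[-0.04, -0.13, -0.14], [0, 0, 0], 0], [[0, 0, 0], [0, 0, 0], 0]])

```text
t: 39.7
eef_pos: [541.9, 17.1, 102.6]
tcp_rot: [3.134, -0.788, 1.263]
ft_force: [0.4, -1.4, 5.8]
opening: 0.005
grip_force: 2.5
```

```bash
python3 -c "
from tool import *
report();slv(1)"
```

```text
pos [541.9  17.1 102.6] rot err deg (world) [-0.06  0.32 -0.19] j [-0.46  0.62  2.01  1.02  0.97 -0.95] F [ 0.4 -1.4  5.8] open 0.005 39.7
rack z_r,x,y_r of TCP [1.074e+02 1.000e-01 1.900e+00]
```

Request:
move_arm(commands=[[[-0.04, -0.13, -0.14], [0, 0, 0], 0], [[0, 0, 0], [0, 0, 0], 0]])

```text
t: 39.9
eef_pos: [541.6, 15.9, 101.4]
tcp_rot: [3.134, -0.788, 1.263]
ft_force: [-0.8, -1.0, 7.8]
opening: 0.003
grip_force: 3.1
```

```bash
python3 -c "
from tool import *
report();slv(1)
i=read_camera('wrist');cv2.imwrite('pics/w14.png',i)
ci=camera_info('wrist');m=np.array([527.68,-26.05,59.8]);print(proj(ci,m+55*W[:,0]),proj(ci,state()['eef_pos']))
g=cv2.cvtColor(i,cv2.COLOR_BGR2GRAY)
for r in range(190,262,4):print(r,g[r,300:340:2].tolist())"
```

```text
pos [541.6  15.9 101.4] rot err deg (world) [-0.07  0.33 -0.19] j [-0.46  0.62  2.01  1.02  0.97 -0.95] F [-0.8 -1.   7.8] open 0.003 39.9
rack z_r,x,y_r of TCP [105.6   0.2   1.8]
[319.54393971 248.66057476] [319.87103126 239.42927935]
190 [78, 78, 79, 70, 55, 66, 81, 83, 83, 82, 83, 82, 83, 83, 85, 83, 85, 84, 84, 86]
194 [53, 58, 55, 58, 59, 54, 56, 55, 55, 56, 56, 59, 56, 56, 55, 57, 56, 57, 55, 59]
198 [58, 53, 56, 56, 58, 55, 56, 56, 55, 56, 57, 56, 57, 56, 54, 56, 57, 57, 58, 57]
202 [57, 60, 55, 59, 60, 57, 58, 57, 57, 56, 59, 57, 57, 55, 55, 57, 53, 55, 56, 58]
206 [56, 55, 54, 59, 60, 55, 57, 57, 57, 54, 54, 57, 57, 56, 57, 58, 57, 56, 55, 55]
210 [58, 56, 54, 55, 58, 55, 56, 56, 56, 57, 56, 54, 56, 56, 59, 56, 57, 57, 56, 59]
214 [55, 55, 57, 57, 65, 82, 59, 58, 57, 56, 58, 56, 57, 57, 57, 56, 56, 56, 56, 56]
218 [56, 56, 57, 55, 132, 197, 71, 58, 59, 57, 57, 57, 54, 58, 60, 55, 57, 57, 55, 55]
222 [55, 57, 56, 50, 134, 216, 81, 53, 58, 57, 53, 55, 60, 57, 54, 54, 53, 51, 53, 55]
226 [229, 221, 217, 216, 233, 240, 102, 13, 87, 136, 124, 53, 10, 127, 224, 223, 230, 227, 229, 229]
230 [243, 242, 242, 240, 213, 150, 38, 10, 22, 66, 56, 19, 11, 70, 159, 218, 244, 242, 243, 244]
234 [242, 241, 243, 180, 27, 13, 16, 12, 26, 68, 58, 17, 12, 17, 16, 44, 221, 244, 242, 243]
238 [242, 243, 198, 44, 15, 17, 16, 17, 17, 65, 53, 18, 15, 17, 19, 12, 69, 218, 242, 243]
242 [26, 26, 31, 27, 29, 30, 28, 16, 24, 58, 54, 21, 23, 31, 30, 30, 29, 30, 24, 26]
246 [32, 30, 30, 31, 30, 30, 32, 19, 26, 43, 33, 20, 23, 30, 33, 30, 31, 32, 31, 31]
250 [28, 30, 34, 30, 28, 32, 27, 18, 22, 46, 36, 19, 22, 29, 30, 33, 30, 30, 31, 32]
254 [30, 26, 31, 27, 33, 28, 51, 120, 82, 53, 46, 92, 102, 37, 26, 30, 32, 31, 29, 27]
258 [33, 31, 33, 30, 33, 29, 64, 141, 90, 51, 51, 107, 129, 46, 30, 30, 32, 31, 33, 29]
```

Request:
move_arm(commands=[[[-0.22, -0.67, 0.71], [0, 0, 0], 0], [[-0.44, -1.34, 1.41], [0, 0, 0], 0], [[-0.66, -2, 2.1], [0, 0, 0], 0.3], [[-0.66, -2, 2.1], [0, 0, 0], 0.5], [[-0.66, -2, 2.1], [0, 0, 0], 0.8], [[-0.4, -1.3, 1.4], [0, 0, 0], 0.8], [[0, 0, 0], [0, 0, 0], 0.8], [[0, 0, 0], [0, 0, 0], 0.8]])

```text
t: 40.75
eef_pos: [510.9, -77.2, 198.9]
tcp_rot: [3.135, -0.787, 1.262]
ft_force: [-0.7, 0.2, -0.0]
opening: 0.456
grip_force: 0.0
```

```bash
python3 -c "
from tool import *
report();slv(1)
ci=camera_info('wrist');i=read_camera('wrist');cv2.imwrite('pics/w15.png',i)
for n,m in(('L',[527.68,-26.05,59.8]),('R',[611.36,-53.55,59.8])):
  for k,y in((0,-6.25),(36,0),(55,0),(55,5),(60,0)):print(n,k,y,np.round(proj(ci,np.array(m)+k*W[:,0]+y*W[:,2]),1))
g=cv2.cvtColor(i,cv2.COLOR_BGR2GRAY)
print(g[150:260:2,319].tolist())
cs=camera_info('scene');s=read_camera('scene');cv2.imwrite('pics/s15.png',s)
print([proj(cs,p) for p in((540,12,99),(623.5,-16.6,99))])
"
```

```text
pos [510.9 -77.2 198.9] rot err deg (world) [-0.01  0.29 -0.16] j [-0.65  0.47  1.92  0.8   1.21 -0.81] F [-0.7  0.2 -0. ] open 0.456 40.75
rack z_r,x,y_r of TCP [ 105.3   -0.  -136.5]
L 0 -6.25 [319.  245.8]
L 36 0 [319.1 214. ]
L 55 0 [319.2 197.7]
L 55 5 [319.2 196.7]
L 60 0 [319.3 193.3]
R 0 -6.25 [396.  246.2]
R 36 0 [396.9 214.5]
R 55 0 [398.2 198.2]
R 55 5 [397.  197.1]
R 60 0 [398.5 193.8]
[67, 96, 63, 50, 55, 75, 71, 115, 126, 73, 60, 61, 60, 59, 59, 58, 61, 58, 61, 58, 59, 59, 157, 235, 230, 226, 228, 228, 225, 226, 225, 219, 102, 35, 34, 26, 20, 20, 38, 30, 29, 25, 21, 21, 23, 20, 20, 31, 169, 214, 219, 222, 219, 216, 217]
[array([328.29206138, 188.25508387]), array([356.80227953, 182.7916682 ])]
```

Request:
move_arm(commands=[[[0, 0, 1], [-7.1, 2.3, 0], 0.6], [[0, 0, 1], [-7.1, 2.3, 0], 0.6], [[0, 0, 1], [-7.1, 2.3, 0], 0.6], [[0, 0, 1], [-7.1, 2.3, 0], 0.6], [[0, 0, 1], [-7.1, 2.3, 0], 0.6], [[0, 0, 1], [-7.2, 2.4, 0], 0.6], [[0.8, 1.7, 0], [0, 0, 8], 0.6], [[0.8, 1.7, 0], [0, 0, 8], 0.6], [[0.8, 1.7, 0], [0, 0, 8], 0.6], [[0.8, 1.7, 0], [0, 0, 8], 0.6]])

```text
t: 41.85
eef_pos: [543.0, -7.5, 258.2]
tcp_rot: [3.141, -0.005, 1.827]
ft_force: [-0.4, -0.5, 0.2]
opening: 0.603
grip_force: 0.0
```

Request:
move_arm(commands=[[[0.8, 1.7, 0], [0, 0, 8], 0.6], [[0.8, 1.7, 0], [0, 0, 8], 0.6], [[0.8, 1.7, 0], [0, 0, 8], 0.6], [[0.8, 1.7, 0], [0, 0, 8], 0.6], [[0.8, 1.7, 0], [0, 0, 8], 0.6], [[0, 0, 0], [0, 0, 8], 0.6], [[0, 0, 0], [0, 0, 8], 0.6], [[0, 0, 0], [0, 0, 1.6], 0.6], [[0, 0, 0], [0, 0, 0], 0.6], [[0, 0, 0], [0, 0, 0], 0.6]])

```text
t: 42.85
eef_pos: [582.9, 76.0, 258.9]
tcp_rot: [3.139, -0.004, 2.822]
ft_force: [-0.6, -0.4, 0.6]
opening: 0.598
grip_force: 0.0
```

```bash
python3 -c "
from tool import *
s=state();print(s['eef_pos'],s['tcp_rot']);w=want(tilt=0);
from scipy.spatial.transform import Rotation as Ro
w=Ro.from_euler('xyz',[np.pi,0,-.3166+np.pi]);print((w*Ro.from_euler('xyz',s['tcp_rot']).inv()).as_rotvec(degrees=True))
"
```

```text
[582.91375183  76.01206716 258.88020549] [ 3.13949816 -0.00445629  2.82213298]
[-0.19382718 -0.20499746  0.16411448]
```

Request:
move_arm(commands=[[[0.17, 0.04, 0], [-0.2, -0.2, 0.2], 0.45], [[0, 0, -4], [0, 0, 0], 0.45], [[0, 0, -4], [0, 0, 0], 0.45], [[0, 0, -4], [0, 0, 0], 0.45], [[0, 0, -3], [0, 0, 0], 0.45], [[0, 0, -1.5], [0, 0, 0], 0.45], [[0, 0, 0], [0, 0, 0], 0.45], [[0, 0, 0], [0, 0, 0], 0.45]])

```text
t: 43.65
eef_pos: [585.1, 76.2, 94.7]
tcp_rot: [3.142, 0.001, 2.828]
ft_force: [0.6, 1.3, 0.1]
opening: 0.452
grip_force: 0.0
```

Request:
move_arm(commands=[[[0, 0, 0], [0, 0, 0], 0.2], [[0, 0, 0], [0, 0, 0], 0], [[0, 0, 0], [0, 0, 0], 0], [[0, 0, 0], [0, 0, 0], 0], [[0, 0, 0], [0, 0, 0], 0], [[0, 0, 0], [0, 0, 0], 0], [[0, 0, 0], [0, 0, 0], 0]])

```text
t: 44.35
eef_pos: [585.0, 76.2, 94.6]
tcp_rot: [3.141, 0.001, 2.828]
ft_force: [-1.5, 0.9, 6.4]
opening: 0.163
grip_force: 30.0
```

Request:
move_arm(commands=[[[0, 0, 0.5], [0, 0, 0], 0], [[0, 0, 1], [0, 0, 0], 0], [[0, 0, 1.5], [0, 0, 0], 0], [[0, 0, 1.5], [0, 0, 0], 0], [[0, 0, 1.5], [0, 0, 0], 0], [[0, 0, 1.5], [0, 0, 0], 0], [[0, 0, 1.5], [0, 0, 0], 0], [[0, 0, 0], [0, 0, 0], 0], [[0, 0, 0], [0, 0, 0], 0], [[0, 0, 0], [0, 0, 0], 0]])

```text
t: 45.35
eef_pos: [584.3, 76.2, 183.4]
tcp_rot: [-3.141, -0.001, 2.828]
ft_force: [-0.5, -0.2, -3.5]
opening: 0.166
grip_force: 30.0
```

```bash
python3 -c "
from h import *
s=state();print(s['eef_pos'],s['tcp_rot'],s['ft_force'],s['moment'])
cs=camera_info('scene');i=read_camera('scene');cv2.imwrite('pics/s16.png',i)
ci=camera_info('wrist');w=read_camera('wrist');cv2.imwrite('pics/w16.png',w)
"
```

```text
[584.29589216  76.20081653 183.40206305] [-3.14108593e+00 -8.77519885e-04  2.82832551e+00] [-0.45471763 -0.18805977 -3.51852217] [ 0.04385125  0.02020655 -0.00683825]
```

```bash
python3 -c "
from h import *
cs=camera_info('scene');ct=camera_info('top')
for q in((262,122),(333,144)):print('box',onz(cs,*q,0))
for q in((165,196),(202,191),(210,248),(173,254)):print('cardtop',onz(ct,*q,4))
"
```

```text
box [592.81328846 542.59829976   0.        ]
box [7.47096918e+02 2.71141128e+02 1.13686838e-13]
cardtop [543.66672779 446.29526642   4.        ]
cardtop [557.9741333  329.79682292   4.        ]
cardtop [382.66775158 303.13224437   4.        ]
cardtop [364.6760048 418.1391496   4.       ]
```

Request:
move_arm(commands=[[[0, 0, 2], [0, 0, 0], 0], [[0, 0, 2], [0, 0, 0], 0], [[0, 0, 2], [0, 0, 0], 0], [[0, 0, 1], [0, 0, 0], 0], [[0, 0, 0], [0, 0, 0], 0]])

```text
t: 45.95
eef_pos: [585.1, 76.2, 254.9]
tcp_rot: [3.141, 0.002, 2.828]
ft_force: [0.6, -0.5, -3.3]
opening: 0.165
grip_force: 30.0
```

Request:
move_arm(commands=[[[-1.56, 3.68, 0], [0, 0, 0], 0], [[-1.56, 3.68, 0], [0, 0, 0], 0], [[-1.56, 3.68, 0], [0, 0, 0], 0], [[-1.56, 3.68, 0], [0, 0, 0], 0], [[-1.56, 3.68, 0], [0, 0, 0], 0], [[-1.56, 3.68, 0], [0, 0, 0], 0], [[-1.56, 3.68, 0], [0, 0, 0], 0], [[-1.56, 3.68, 0], [0, 0, 0], 0], [[0, 0, 0], [0, 0, 0], 0], [[0, 0, 0], [0, 0, 0], 0]])

```text
t: 46.95
eef_pos: [459.2, 370.9, 252.8]
tcp_rot: [-3.14, -0.001, 2.83]
ft_force: [-0.2, -0.6, -4.4]
opening: 0.163
grip_force: 30.0
```

Request:
move_arm(commands=[[[0, 0, -3], [0, 0, 0], 0], [[0, 0, -3], [0, 0, 0], 0], [[0, 0, -3], [0, 0, 0], 0], [[0, 0, -3], [0, 0, 0], 0], [[0, 0, -2], [0, 0, 0], 0], [[0, 0, -1], [0, 0, 0], 0], [[0, 0, -0.5], [0, 0, 0], 0], [[0, 0, -0.5], [0, 0, 0], 0], [[0, 0, 0], [0, 0, 0], 0], [[0, 0, 0], [0, 0, 0], 0]])

```text
t: 47.95
eef_pos: [460.3, 370.7, 94.9]
tcp_rot: [3.141, 0.001, 2.828]
ft_force: [-0.5, 0.2, -3.5]
opening: 0.165
grip_force: 30.0
```

Request:
move_arm(commands=[[[0, 0, -0.3], [0, 0, 0], 0], [[0, 0, -0.3], [0, 0, 0], 0], [[0, 0, -0.2], [0, 0, 0], 0], [[0, 0, 0], [0, 0, 0], 0]])

```text
t: 48.35
eef_pos: [460.0, 370.8, 86.4]
tcp_rot: [3.141, 0.001, 2.828]
ft_force: [-0.6, 0.3, -0.8]
opening: 0.164
grip_force: 30.0
```

Request:
move_arm(commands=[[[0, 0, -0.15], [0, 0, 0], 0], [[0, 0, 0], [0, 0, 0], 0]])

```text
t: 48.55
eef_pos: [460.1, 371.1, 86.3]
tcp_rot: [3.14, 0.001, 2.828]
ft_force: [-5.3, 1.1, 13.0]
opening: 0.163
grip_force: 30.0
```

Touching the card. Release and back up, then a last look.

Request:
move_arm(commands=[[[0, 0, 0], [0, 0, 0], 0.3], [[0, 0, 0], [0, 0, 0], 0.5], [[0, 0, 0], [0, 0, 0], 0.5], [[0, 0, 2], [0, 0, 0], 0.5], [[0, 0, 4], [0, 0, 0], 0.5], [[0, 0, 4], [0, 0, 0], 0.5], [[0, 0, 4], [0, 0, 0], 0.5], [[-3, 1, 0], [0, 0, 0], 0.5], [[-3, 2, 0], [0, 0, 0], 0.5], [[-3, 2, 0], [0, 0, 0], 0.5]])

```text
t: 49.55
eef_pos: [369.2, 420.8, 225.0]
tcp_rot: [3.141, 0.001, 2.827]
ft_force: [0.2, 0.1, -0.6]
opening: 0.503
grip_force: 0.0
```

```bash
python3 -c "
from h import *
s=read_camera('scene');t=read_camera('top');w=read_camera('wrist')
M=np.zeros((600,800,3),np.uint8)
M[:390,:]=cv2.resize(s[110:280,200:549],(800,390),interpolation=cv2.INTER_CUBIC)
M[390:,:400]=cv2.resize(t[120:260,150:417],(400,210),interpolation=cv2.INTER_CUBIC)
M[390:,400:]=cv2.resize(w,(400,210))
cv2.imwrite('pics/m6.png',M)"
```

```text
(no output)
```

View pics/m6.png

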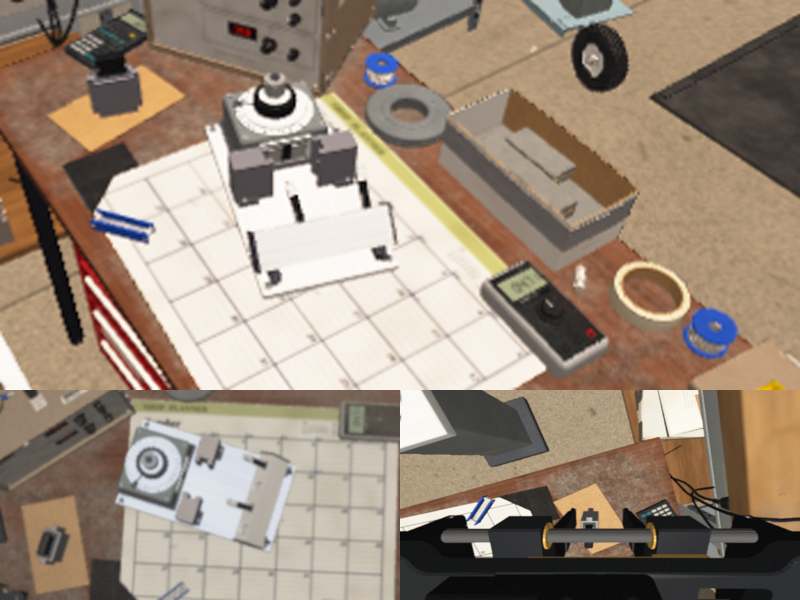

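The shutter stands on the card. Both dosimeters sit in sleeves, the dial points at the clip, and the bystanders haven't moved. I'm handing the job in.

```bash
python3 -c "
from cell import env
print(env.job_done())"
```

```text
the job is handed in; nothing more can be done
None
```

I finished every step and handed the job in, but no verdict came back: the dial is set at the clip and the lock ring is tight again, both dosimeters (the only two I found) are in sleeves on the floor though they measured about 4 mm high (8 mm allowed), and the shutter stands on the brown card.

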